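# Ring plate from the drying plate to the staining tray

## Task

The black glass ring plate is dry: move it into the blue staining tray. It is too thin to pick up where it lies, so press lightly on its top and slide it out over the drying plate's open front edge until about a third of its length hangs over, where it can be taken by its edges and lifted; then lay it squarely across the tray's two white rails, about centred on them, on the free stretch beside the white plate already there. It is glass: never press it hard onto anything, drop it or tip it, and leave everything else as it stands.

Things in the scene. Friction and masses are not known exactly. Their poses are not given: they have to be found in the camera images.
- black_plate: thin black glass plate with ten white rings, 120 mm (x) x 50 mm (y) x 2 mm thick, 25 to 45 g, loose, flat on the drying plate, left or right of a white one. Origin: centre of its underside, z up; -x end to the robot. It follows a shut fingertip that presses with 1 to 5 N; spoiled if pressed onto drying plate or tray with over 8 N even for a moment, so touch it at 3 mm/s or slower, by feel
- dryer: drying plate, cold: white box on levelling feet, fixed, 180 mm deep (x) x 280 mm wide (y); flat aluminium top 70 mm above the origin (middle, at foot level, some mm above or below the bench); may be turned; -x is its front, to the robot: there the open edge lies 90 mm from the origin and the face drops straight 58 mm. A 10 mm high lip runs along back and sides, outside the 180 x 280 mm
- tray: blue open staining tray, fixed, 170 mm deep (x) x 290 mm wide (y), walls 36 mm high, 4 mm thick. Origin: centre of its underside, z up. Two white rails run along its y over the whole width at x = -25 and +25 mm, each 8 mm wide, tops 40 mm above the bench, 36 mm above the tray floor; end stops 7 mm high stand on them at y = -139 and +139 mm
- spare_plate: white ring plate of the same size lying across the rails near the tray's -y end; leave it. The free stretch is from it to the +y end. Origin: centre of its underside
- white_plate: white ring plate of the same size lying on the drying plate beside the black one; leave it. Origin: centre of its underside
- specimen_jar: cream specimen jar with purple lid, 67 mm wide, 66 mm high, behind; leave it. Origin: centre of its underside
- lab_timer: small white timer, 65 x 75 x 22 mm, on the bench in front between drying plate and tray; leave it. Origin: centre of its underside
- dropper_bottle: small amber dropper bottle, 34 mm wide, 80 mm high, on the bench to the left of the drying plate; leave it. Origin: centre of its underside
There are look-alikes about, which are no part of the job. Of the things like the black_plate, leave any that is pink; of the rest the larger one is meant. What is shaped like the spare_plate but orange is not meant.

How it is judged:
By the outcome, as a careful person would: the job done as asked, in the order asked, and still so for the second after the job is handed in, with the robot touching nothing.
It also fails if it takes over 67 s, if anything falls off the work surface, if the arm or the gripper's body presses on something with over 40 N, if the wrist force passes 120 N, or if a joint passes its speed limit or range.

## Robot

A 6-joint arm with a two-finger parallel gripper is mounted at the origin on the work surface. World frame = base frame: x ahead of the robot, y to its left, z up, the work surface at z = 0. Lengths are in m, angles in rad, forces in N, time in s.
With the tool pointing down it reaches from about 0.3 to 0.775 m from the base axis. Payload 14.6 kg.
Tool frame: the origin (TCP) lies at the very end of the fingers, on their centre line; the grasp point (between the pads) lies 19 mm behind it; x points along the fingers, z is the direction in which the jaws open and shut, and the axes are right-handed (so a half turn about x gives the same grasp; the last joint's range is limited). The gripper opens to 94 mm and grips with 3 to 60 N. Pads are 16 mm wide; open, the fingers measure 119 mm over their backs; the gripper's body (75 mm by 177 mm) begins 78 mm behind the grasp point.
Start: joints at [-0.067, 0.3, 1.521, -0, 1.321, -0.067], TCP at [0.55, -0, 0.179] pointing down, gripper open.
Joint ranges: [-3.03, 3.03], [-0.79, 2.21], [0.23, 2.52], [-1.04, 4.18], [0, 3.07], [-2.55, 2.55]. Speed limits (rad/s): [2.22, 2.22, 2.57, 3.14, 3.14, 3.14].

## Interface

Orientations are given as [roll, pitch, yaw] about the fixed x, y, z axes, in that order (R = Rz(yaw) Ry(pitch) Rx(roll)).
In Python, from station import ctrl gives the robot as it stands. The module is installed in compiled form; this text tells all that it offers.
- The arm moves only by the tool servo_tool, never from a script. Its argument "motion" is one flat list of numbers, 4 for each row, row after row: the shift along the tool's x, y, z in mm, then the turn about the tool's x in degrees. In form: [dx, dy, dz, roll, dx, dy, dz, roll, ...]. A call has 1 to 20 rows; each row is the pose to reach, as a shift and turn from the pose commanded when the call began, along the tool's axes at that moment; what a row does not reach only later rows make up. A row lasts 1/8 s, in which the tool goes at most 62.5 mm and 10.7 degrees, less where a joint would pass 70% of its speed; a pose out of reach is approached as far as the arm can. A call with a gripper value outside its range is refused whole. "gripper" is the opening, from 0 (shut) to 1 (fully open), set as the call begins (left out, the last holds). The fingers move at their own pace and stop on an object; "force" is the grip in N (left out, the last holds). Time passes only in rows, so rows that repeat a pose let the fingers close. It gives the time, the measured TCP pose, the force and the opening at its end, in the units of the state.
- ctrl.get_obs(): the state, without advancing time (a new reading comes with each control period).
- ctrl.camera(name): name is "scene" or "side" or "wrist"; returns a dict with "color" (480x640x3 uint8, red, green, blue), "z_map" (480x640 float32, m along the optical axis (not along the pixel's ray), 0 where there is no reading), "fx", "fy", "cx", "cy" (pixels), "rvec" (rotation vector, rad) and "tvec" (3), from world to camera coordinates, as OpenCV has them. Camera axes: x right, y down, z forward; pixel columns grow to the right and rows downward; lengths in m; the calibration is good to about 2 mm. A picture is of the moment at which its call begins.
- ctrl.hand_in(): hands the job in, once; it reports no verdict.
The state is a dict: "time_s": time; "qpos": joint angles; "joint_vel": joint speeds; "tau": joint torques, N m; "ee_pos": TCP position; "eef_rot": TCP orientation; "force": force on the tool from outside, world axes, zero at the start; "moment": the same for the moment, N m; "grip_width": finger opening in m.
Only numpy, scipy, OpenCV 4.12 (cv2) and the standard library are available. Lean on these libraries where they do the work, as an engineer would, in place of code of your own. Each camera call takes 0.05 s, during which the arm holds its last target.

## Working session

There is one attempt and no reset: what is moved stays moved. The work goes in short steps, Python scripts to look and compute and a tool call to move; the robot and the scene stay as the last step left them, time stands still between calls to the robot, and variables do not carry over. Pictures are saved under pics/ and viewed, and the job is handed in when it is done.

Besides the shell and the picture viewer there is one more tool, called after ">>>" as name(argument=value, ...) on one line, values as JSON. servo_tool: Moves the arm, as the interface text tells. Its arguments: {"type":"object","properties":{"motion":{"type":"array","items":{"type":"number"}},"gripper":{"type":"number"},"force":{"type":"number"}},"required":["motion"]}

```bash
mkdir -p pics; cat > h.py <<'E'
import numpy as np, cv2
from station import ctrl
def snap(n,fn=None):
    c=ctrl.camera(n)
    np.savez(f'{fn or n}.npz',**c)
    if fn: cv2.imwrite(f'pics/{fn}.png',c['color'][:,:,::-1])
    return c
def load(fn): return dict(np.load(f'{fn}.npz'))
def pose(c):
    R=cv2.Rodrigues(np.array(c['rvec'],float))[0]; t=np.array(c['tvec'],float).reshape(3); return R,t
def px(c,u,v,z=None):
    """world point from pixel; by depth, or on plane z"""
    R,t=pose(c); d=np.array([(u-c['cx'])/c['fx'],(v-c['cy'])/c['fy'],1.])
    o=-R.T@t; w=R.T@d
    if z is None: s=float(c['z_map'][int(round(v)),int(round(u))])
    else: s=(z-o[2])/w[2]
    return o+s*w
def crop(c,fn,u0,v0,u1,v1,k):
    im=c['color'][v0:v1,u0:u1,::-1]
    cv2.imwrite(f'pics/{fn}.png',cv2.resize(im,None,fx=k,fy=k,interpolation=cv2.INTER_CUBIC))
E
python3 - <<'E'
from h import *
o=ctrl.get_obs(); print({k:np.round(v,3) for k,v in o.items()})
for n in ['scene','side','wrist']:
    c=snap(n,n+'0'); R,t=pose(c); print(n,np.round(-R.T@t,3),np.round(R[2],2),c['fx'])
E
```

```text
{'time_s': np.float64(0.0), 'qpos': array([-0.067,  0.3  ,  1.522, -0.   ,  1.321, -0.067]), 'joint_vel': array([ 0.   ,  0.001,  0.002, -0.001, -0.002, -0.002]), 'tau': array([-2.0000e-03, -5.3181e+01, -3.5274e+01,  7.1000e-02,  2.4000e-02,
       -0.0000e+00]), 'ee_pos': array([0.55 , 0.   , 0.179]), 'eef_rot': array([3.08, 1.57, 3.08]), 'force': array([ 0.392, -0.532, -0.467]), 'moment': array([ 0.028,  0.003, -0.04 ]), 'grip_width': np.float64(0.094)}
scene [0.975 0.084 0.839] [-0.48 -0.04 -0.87] 436.10245281471333
side [0.183 0.942 1.239] [ 0.22 -0.6  -0.77] 566.0490988783096
wrist [0.55  0.067 0.383] [-0.   -0.23 -0.97] 415.9249566416739
```

View pics/scene0.png

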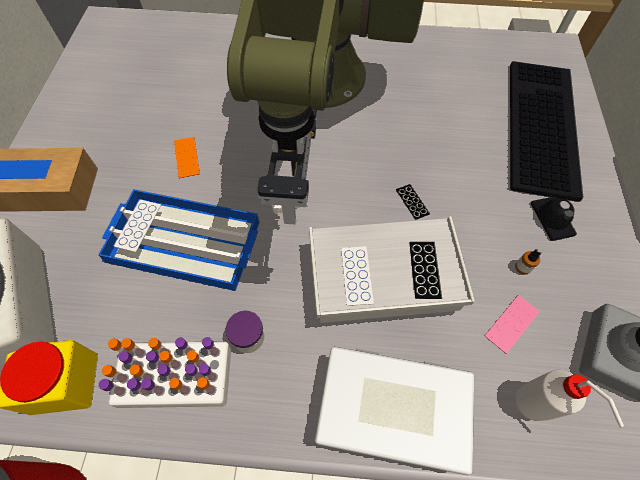

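View pics/side0.png

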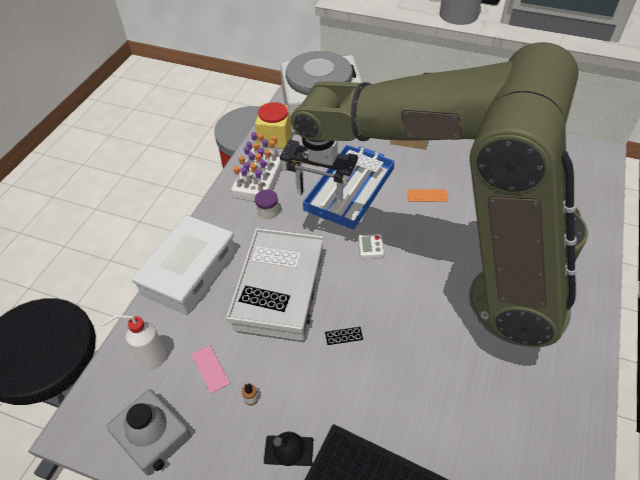

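View pics/wrist0.png

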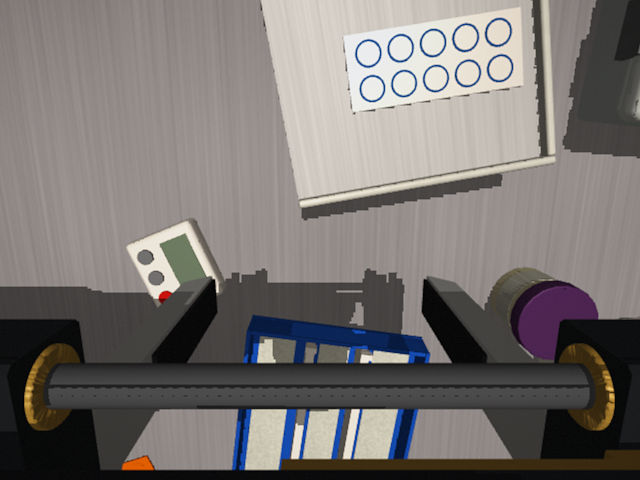

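Candidates for the black plate are the large black one on the dryer (scene 425,270), the small black one on the bench (412,201), and a pink one (512,324). By the description it's the large one on the dryer. Orange (187,157) is the spare_plate look-alike. I'll crop in close to check and measure.

```bash
python3 - <<'E'
from h import *
c=load('scene0'); crop(c,'dry',295,180,485,325,4); crop(c,'tray',90,180,270,300,4)
c=load('side0'); crop(c,'sdry',220,220,370,350,5); crop(c,'stray',290,140,400,230,6)
E
```

```text
(no output)
```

View pics/dry.png

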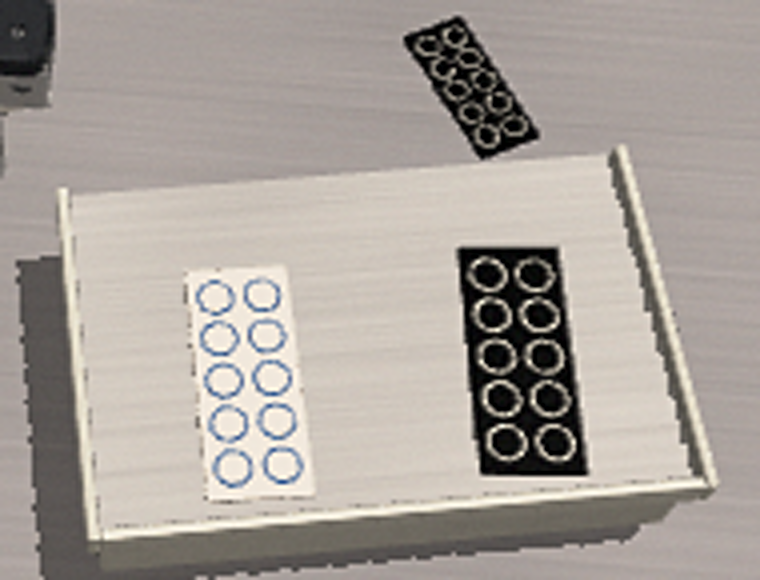

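View pics/tray.png

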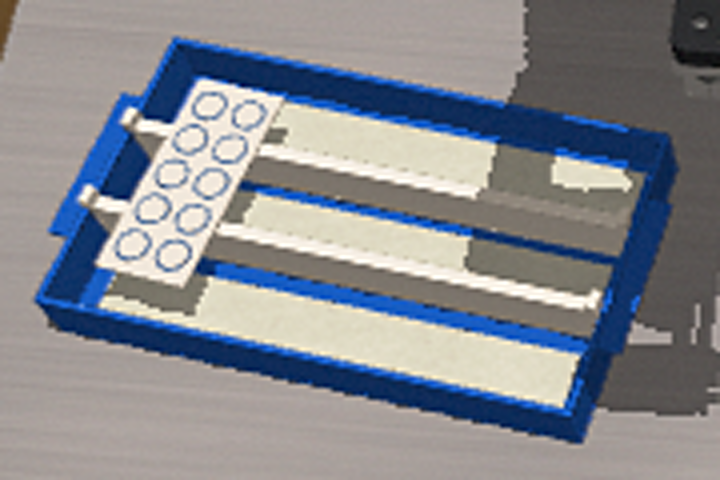

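View pics/sdry.png

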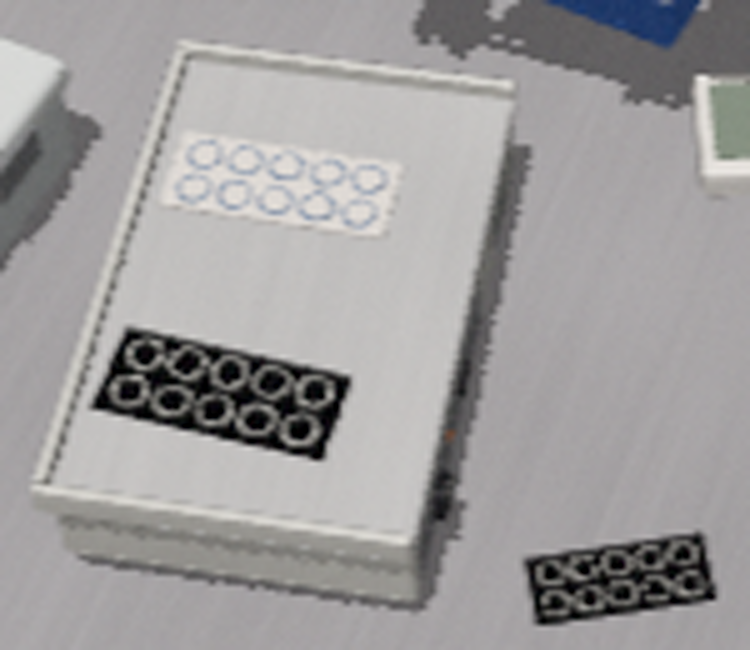

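View pics/stray.png

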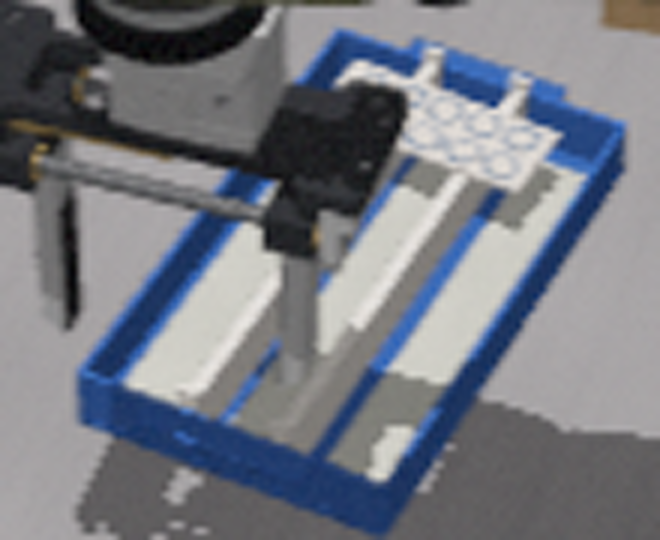

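```bash
cat >> h.py <<'E'
def cp(x,y,u0,v0,k): return u0+(x+.5)/k-.5, v0+(y+.5)/k-.5
E
python3 - <<'E'
from h import *
def run(c,pts,off,z):
    out=[]
    for p in pts:
        u,v=cp(*p,*off); w=px(c,u,v,z); out.append(w)
    return np.array(out)
c=load('scene0'); s=load('side0')
print('depth tops'); 
for cc,u,v,n in [(c,425,262,'black'),(c,390,250,'al'),(c,390,290,'al'),(c,330,240,'al'),(c,440,240,'al'),(c,250,320,'bench'),(s,290,250,'al'),(s,262,290,'alS'),(s,290,310,'al'),(s,265,298,'bl')]:
    print(n,np.round(px(cc,u,v),4))
zt=np.median([px(c,u,v)[2] for u in range(380,405) for v in range(235,290)]); zs=np.median([px(s,u,v)[2] for u in range(255,300) for v in range(270,275)])
print('ztop',zt,zs)
b=[(459,248),(558,247),(587,474),(481,474)]
B=run(c,b,(295,180,4),zt+.002)
sb=[(350,376),(324,460),(93,407),(126,328)]
S=run(s,sb,(220,220,5),zt+.002)
for X in (B,S):
    print(np.round(X,4),'c',np.round(X.mean(0),4),'len',[round(float(np.linalg.norm(X[i]-X[(i+1)%4])),4) for i in range(4)])
e=run(c,[(70,195),(612,152)],(295,180,4),zt); e2=run(s,[(514,92),(414,540)],(220,220,5),zt); print('edge',np.round(e,4),np.round(e2,4))
for E_ in (e,e2):
    d=E_[1]-E_[0]; print('edge yaw',np.degrees(np.arctan2(-d[0],d[1])))
for X in (B,S):
  pass
W=run(c,[(187,271),(286,266),(313,493),(208,498)],(295,180,4),zt+.002); print('white',np.round(W,4),W.mean(0))
T=run(c,[(197,78),(284,97),(185,287),(98,266)],(90,180,4),.042); print('spare',np.round(T,4),T.mean(0))
r1=run(c,[(290,151),(470,190)],(90,180,4),.040); r2=run(c,[(235,229),(585,298)],(90,180,4),.040)
print('rails',np.round(r1,4),np.round(r2,4))
t=run(c,[(177,40),(668,135),(582,415),(40,300)],(90,180,4),.036); print('tray',np.round(t,4),t.mean(0))
print('spare depth',px(c,133,225),'rail',px(c,200,224.5+0))
E
```

```text
depth tops
black [0.5902 0.2551 0.0748]
al [0.5689 0.1873 0.0732]
al [0.6544 0.1878 0.0745]
al [0.5566 0.0674 0.0729]
al [0.5385 0.2865 0.0746]
bench [ 0.7319 -0.0661  0.0658]
al [0.6005 0.091  0.0743]
alS [0.6177 0.2347 0.076 ]
al [0.5316 0.262  0.0686]
bl [0.6004 0.2552 0.0775]
ztop 0.07353484206443484 0.07297396453439853
[[0.548  0.2252 0.0755]
 [0.5432 0.2744 0.0755]
 [0.6628 0.2831 0.0755]
 [0.6671 0.2339 0.0755]] c [0.6053 0.2542 0.0755] len [0.0494, 0.12, 0.0493, 0.1194]
[[0.5472 0.225  0.0755]
 [0.5406 0.2748 0.0755]
 [0.6599 0.2842 0.0755]
 [0.6647 0.2354 0.0755]] c [0.6031 0.2548 0.0755] len [0.0503, 0.1196, 0.049, 0.118]
edge [[0.5333 0.0292 0.0735]
 [0.4835 0.3049 0.0735]] [[0.534  0.023  0.0735]
 [0.4836 0.301  0.0735]]
edge yaw 10.234238142824685
edge yaw 10.262359798156533
white [[0.5727 0.0911 0.0755]
 [0.5656 0.1397 0.0755]
 [0.6831 0.1564 0.0755]
 [0.6897 0.1082 0.0755]] [0.62778399 0.12386054 0.07553484]
spare [[ 0.4743 -0.3581  0.042 ]
 [ 0.4824 -0.3074  0.042 ]
 [ 0.6007 -0.3272  0.042 ]
 [ 0.5927 -0.3753  0.042 ]] [ 0.53751878 -0.34200627  0.042     ]
rails [[ 0.5148 -0.2961  0.04  ]
 [ 0.5302 -0.195   0.04  ]] [[ 0.5642 -0.3122  0.04  ]
 [ 0.5882 -0.1229  0.04  ]]
tray [[ 0.4466 -0.3799  0.036 ]
 [ 0.4847 -0.0969  0.036 ]
 [ 0.6506 -0.1137  0.036 ]
 [ 0.6116 -0.4021  0.036 ]] [ 0.54838084 -0.24813818  0.036     ]
spare depth [ 0.53918126 -0.35217578  0.04077804] rail [ 0.50480183 -0.22482382  0.00378837]
```

```bash
cat >> h.py <<'E'
from scipy.spatial.transform import Rotation as Rt
def tool():
    o=ctrl.get_obs(); return np.array(o['ee_pos']),Rt.from_euler('xyz',o['eef_rot']).as_matrix(),o
def go(target,yaw=None):
    """mm shift in tool axes; yaw: wanted plate-frame yaw deg, jaw axis = plate y"""
    p,R,o=tool(); d=R.T@(np.array(target)-p)*1000
    z=R[:,2]; cur=np.degrees(np.arctan2(-z[0],z[1])); cur=(cur+90)%180-90
    print('tcp',np.round(p,4),'shift mm',np.round(d,2),'jaw yaw now',round(cur,2))
    if yaw is not None: print('turn about world z',yaw-cur,' -> tool x roll',(yaw-cur)*np.sign(R[2,0]))
    print('R',np.round(R,3).tolist(),'F',np.round(o['force'],2),'t',o['time_s'],'w',o['grip_width'])
E
python3 - <<'E'
from h import *
go([.604,.2545,.090],4.8)
E
```

```text
tcp [0.5498 0.     0.1787] shift mm [ 88.71 254.48  54.28] jaw yaw now 90.0
turn about world z -85.19955429800457  -> tool x roll 85.19955429800457
R [[-0.001, 0.0, 1.0], [0.0, 1.0, -0.0], [-1.0, 0.0, -0.001]] F [-0.75 -0.02 -0.27] t 0.15 w 0.09419655955388903
```

>>> servo_tool(motion=[0,28,6,10,0,56,13,20,0,84,19,30,0,112,26,40,0,140,32,50,0,168,38,60,10,196,45,70,30,225,52,80,50,255,58,85.2,75,255,58,85.2,88,255,58,85.2,92,255,58,85.2,92,255,58,85.2,92,255,58,85.2], gripper=0, force=15)

```text
time_s: 1.9
ee_pos: [0.6084, 0.255, 0.0882]
eef_rot: [1.815, 1.569, 0.328]
force: [-0.3, -0.5, -0.0]
grip_width: 0.0007
```

```bash
python3 - <<'E'
from h import *
go([.608,.2548,.0755],4.8)
c=snap('side','side1'); crop(c,'s1',200,200,380,350,4)
c=snap('wrist','wrist1')
E
```

```text
tcp [0.6084 0.255  0.0882] shift mm [12.71 -0.46  0.12] jaw yaw now 4.79
turn about world z 0.011954730705030947  -> tool x roll -0.011954730705030947
R [[0.001, 0.997, 0.083], [0.0, 0.083, -0.997], [-1.0, 0.001, -0.0]] F [-0.32 -0.51 -0.01] t 1.9 w 0.0006800340027980989
```

View pics/s1.png

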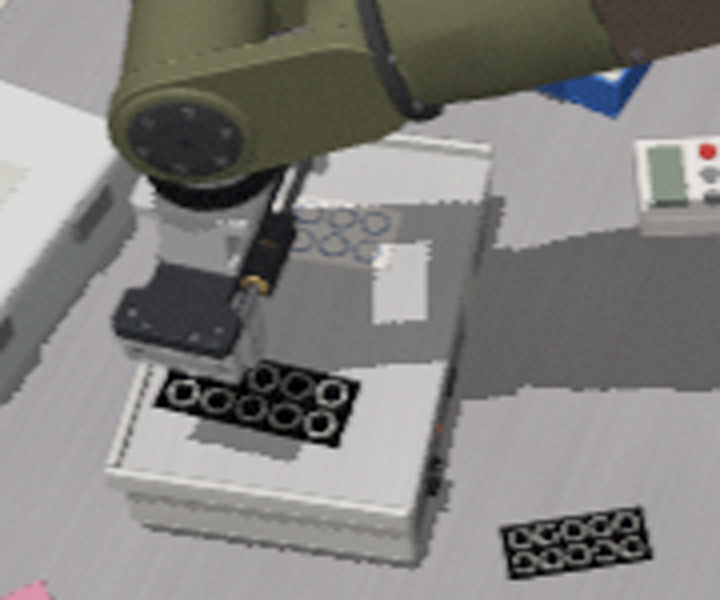

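View pics/wrist1.png

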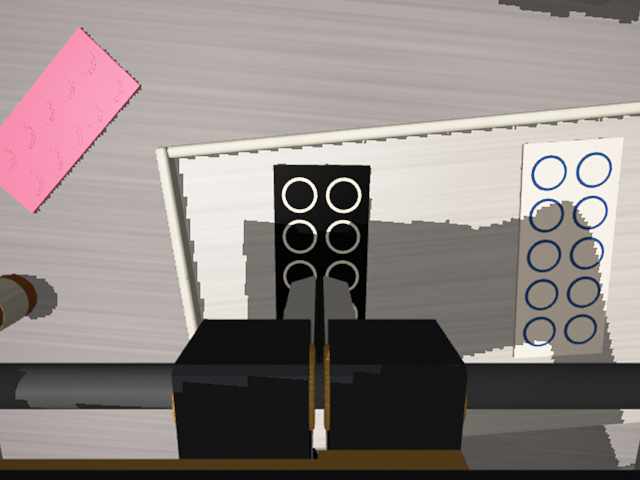

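>>> servo_tool(motion=[2.5,0,0,0,5,0,0,0,7,0,0,0,8,0,0,0,8.3,0,0,0,8.6,0,0,0])

```text
time_s: 2.75
ee_pos: [0.608, 0.255, 0.0786]
eef_rot: [1.869, 1.571, 0.382]
force: [0.9, 0.8, -0.4]
grip_width: 0.0005
```

>>> servo_tool(motion=[0.3,0,0,0,0.6,0,0,0,0.9,0,0,0])

```text
time_s: 3.12
ee_pos: [0.608, 0.255, 0.0777]
eef_rot: [2.219, 1.571, 0.732]
force: [-0.3, 1.1, -0.1]
grip_width: 0.0003
```

>>> servo_tool(motion=[0.3,0,0,0,0.6,0,0,0])

```text
time_s: 3.38
ee_pos: [0.608, 0.255, 0.077]
eef_rot: [-1.554, 1.571, -3.041]
force: [0.5, 0.5, 0.7]
grip_width: 0.0005
```

>>> servo_tool(motion=[0.3,0,0,0,0.5,0,0,0])

```text
time_s: 3.62
ee_pos: [0.608, 0.255, 0.0766]
eef_rot: [1.661, 1.571, 0.174]
force: [-0.3, 0.6, 0.2]
grip_width: 0.0005
```

>>> servo_tool(motion=[0.3,0,0,0,0.5,0,0,0])

```text
time_s: 3.88
ee_pos: [0.608, 0.255, 0.076]
eef_rot: [-1.08, 1.571, -2.567]
force: [-0.5, 0.5, -0.0]
grip_width: 0.0001
```

>>> servo_tool(motion=[0.3,0,0,0])

```text
time_s: 4.0
ee_pos: [0.608, 0.255, 0.0757]
eef_rot: [-1.654, 1.571, -3.141]
force: [0.8, 0.2, 0.1]
grip_width: 0.0005
```

```bash
python3 - <<'E'
from h import *
go([.608,.2548,.0755],4.8)
E
```

```text
tcp [0.608  0.255  0.0757] shift mm [ 0.21 -0.    0.19] jaw yaw now 4.8
turn about world z 0.0009782713436434776  -> tool x roll -0.0009782713436434776
R [[-0.0, 0.996, 0.084], [-0.0, 0.084, -0.996], [-1.0, -0.0, -0.0]] F [0.78 0.21 0.08] t 4.0 w 0.00045019615114313234
```

>>> servo_tool(motion=[0.3,0,0,0])

```text
time_s: 4.12
ee_pos: [0.608, 0.255, 0.0754]
eef_rot: [-1.941, 1.571, 2.855]
force: [0.1, -0.4, -1.3]
grip_width: 0.0003
```

>>> servo_tool(motion=[0.3,0,0,0])

```text
time_s: 4.25
ee_pos: [0.608, 0.255, 0.0751]
eef_rot: [-1.631, 1.571, -3.118]
force: [0.1, -0.3, -1.0]
grip_width: 0.0007
```

>>> servo_tool(motion=[0.3,0,0,0])

```text
time_s: 4.38
ee_pos: [0.608, 0.255, 0.0748]
eef_rot: [2.199, 1.571, 0.712]
force: [-0.8, -0.2, -0.3]
grip_width: 0.0004
```

>>> servo_tool(motion=[0.3,0,0,0])

```text
time_s: 4.5
ee_pos: [0.608, 0.255, 0.0745]
eef_rot: [-1.509, 1.571, -2.996]
force: [-0.2, -1.5, -0.1]
grip_width: 0.0006
```

>>> servo_tool(motion=[0.3,0,0,0])

```text
time_s: 4.62
ee_pos: [0.608, 0.255, 0.0742]
eef_rot: [-2.699, 1.571, 2.097]
force: [-0.8, 0.1, 0.0]
grip_width: 0.0005
```

>>> servo_tool(motion=[0.2,0,0,0])

```text
time_s: 4.75
ee_pos: [0.608, 0.255, 0.074]
eef_rot: [-2.621, 1.571, 2.176]
force: [0.6, 0.3, 0.2]
grip_width: 0.0005
```

>>> servo_tool(motion=[0.2,0,0,0])

```text
time_s: 4.88
ee_pos: [0.608, 0.255, 0.0738]
eef_rot: [3.125, 1.571, 1.638]
force: [0.5, -0.0, 0.0]
grip_width: 0.0007
```

>>> servo_tool(motion=[0.25,0,0,0])

```text
time_s: 5.0
ee_pos: [0.608, 0.255, 0.0736]
eef_rot: [1.892, 1.571, 0.405]
force: [0.3, 0.3, -0.1]
grip_width: 0.0002
```

>>> servo_tool(motion=[0.25,0,0,0])

```text
time_s: 5.12
ee_pos: [0.608, 0.255, 0.0733]
eef_rot: [-1.485, 1.571, -2.972]
force: [-0.2, -0.7, 0.1]
grip_width: 0.0006
```

>>> servo_tool(motion=[0.25,0,0,0])

```text
time_s: 5.25
ee_pos: [0.608, 0.255, 0.0731]
eef_rot: [2.864, 1.571, 1.376]
force: [0.5, 0.0, 0.3]
grip_width: 0.0003
```

>>> servo_tool(motion=[0.25,0,0,0])

```text
time_s: 5.38
ee_pos: [0.608, 0.255, 0.0728]
eef_rot: [-0.306, 1.571, -1.793]
force: [-0.3, 0.7, 0.5]
grip_width: 0.0004
```

```bash
python3 - <<'E'
from h import *
c=load('side1'); s=load('scene0')
for cc,a,n in [(load('side1'),(262,300,270,290),'x'),(s,(375,405,235,295),'sc al'),(s,(310,330,250,300),'sc al left'),(s,(150,200,330,335),'?'),(s,(300,350,195,210),'bench sc')]:
    w=np.array([px(cc,u,v) for u in range(a[0],a[1],2) for v in range(a[2],a[3],2)])
    print(n,np.median(w,0),w[:,2].std())
w=load('wrist1')
for (u,v) in [(250,300),(450,200),(322,180),(322,220),(560,400),(100,300),(300,60)]: print(np.round(px(w,u,v),4))
E
```

```text
x [0.58411071 0.18963127 0.07370158] 0.036764470511140866
sc al [0.59982031 0.18557107 0.07353042] 0.036053756807438955
sc al left [0.62786604 0.05271532 0.0733496 ] 0.08936643339717995
? [ 7.47886564e-01 -2.22138488e-01 -6.15321191e-04] 0.09628749609398
bench sc [ 4.21991713e-01  4.44418140e-02 -3.25822049e-04] 0.106028102539335
[0.5874 0.2923 0.0734]
[0.6523 0.1894 0.073 ]
[0.6572 0.2578 0.074 ]
[0.6362 0.256  0.0745]
[0.6357 0.2158 0.229 ]
[ 0.5484  0.415  -0.0008]
[ 0.7278  0.2779 -0.0014]
```

>>> servo_tool(motion=[0.25,0,0,0])

```text
time_s: 5.5
ee_pos: [0.608, 0.255, 0.0726]
eef_rot: [-2.405, 1.571, 2.391]
force: [-0.1, -0.2, -0.4]
grip_width: 0.0006
```

>>> servo_tool(motion=[0.2,0,0,0])

```text
time_s: 5.62
ee_pos: [0.608, 0.255, 0.0724]
eef_rot: [-2.26, 1.571, 2.536]
force: [0.1, 0.1, 0.3]
grip_width: 0.0005
```

```bash
python3 - <<'E'
from h import *
c=snap('side','side2'); crop(c,'s2',220,250,310,325,8)
go([.608,.2548,.0755],4.8)
E
```

```text
tcp [0.608  0.255  0.0724] shift mm [-3.14 -0.    0.19] jaw yaw now 4.8
turn about world z 0.002021144789796203  -> tool x roll -0.002021144789796203
R [[-0.0, 0.996, 0.084], [0.0, 0.084, -0.996], [-1.0, -0.0, -0.0]] F [-0.05 -0.65 -0.14] t 5.675 w 7.449188483073889e-05
```

View pics/s2.png

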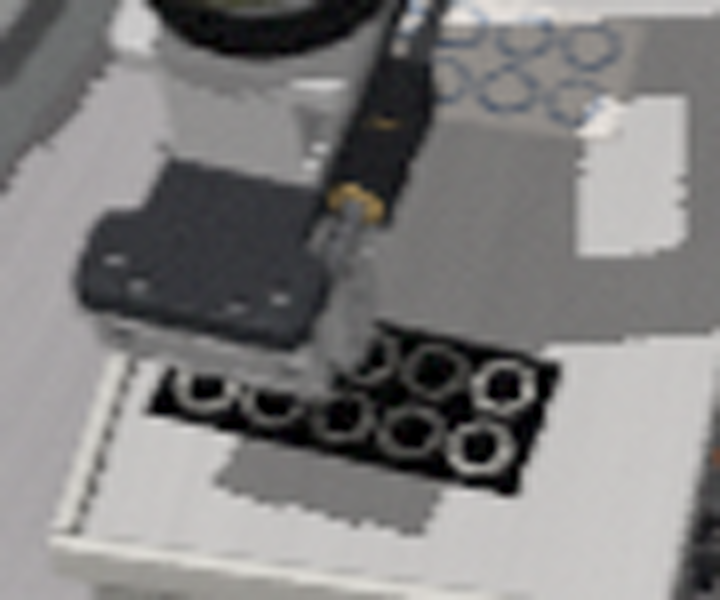

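The fingertip (crop 345,370) is right over the plate but not yet in contact. I'll keep going down slowly.

>>> servo_tool(motion=[0.25,0,0,0])

```text
time_s: 5.8
ee_pos: [0.608, 0.255, 0.0722]
eef_rot: [1.752, 1.571, 0.265]
force: [0.3, -0.5, -0.2]
grip_width: 0.0005
```

>>> servo_tool(motion=[0.25,0,0,0])

```text
time_s: 5.92
ee_pos: [0.608, 0.255, 0.0719]
eef_rot: [-1.09, 1.571, -2.577]
force: [-1.3, 0.6, 0.2]
grip_width: 0.0005
```

>>> servo_tool(motion=[0.25,0,0,0])

```text
time_s: 6.05
ee_pos: [0.608, 0.255, 0.0716]
eef_rot: [-2.117, 1.571, 2.679]
force: [-0.3, -0.2, 0.9]
grip_width: 0.0007
```

>>> servo_tool(motion=[0.2,0,0,0])

```text
time_s: 6.18
ee_pos: [0.608, 0.255, 0.0714]
eef_rot: [-1.568, 1.571, -3.055]
force: [0.4, -0.2, -0.1]
grip_width: 0.0002
```

>>> servo_tool(motion=[0.2,0,0,0])

```text
time_s: 6.3
ee_pos: [0.608, 0.255, 0.0712]
eef_rot: [0.295, 1.571, -1.192]
force: [0.1, 0.1, 0.1]
grip_width: 0.0006
```

>>> servo_tool(motion=[0.25,0,0,0])

```text
time_s: 6.42
ee_pos: [0.608, 0.255, 0.071]
eef_rot: [-1.075, 1.571, -2.562]
force: [0.2, 0.5, -0.4]
grip_width: 0.0007
```

>>> servo_tool(motion=[0.25,0,0,0])

```text
time_s: 6.55
ee_pos: [0.608, 0.255, 0.0707]
eef_rot: [-1.241, 1.571, -2.728]
force: [0.6, 0.9, 0.4]
grip_width: 0.0007
```

>>> servo_tool(motion=[0.2,0,0,0])

```text
time_s: 6.68
ee_pos: [0.608, 0.255, 0.0705]
eef_rot: [1.153, 1.571, -0.334]
force: [-0.1, -0.5, -0.8]
grip_width: 0.0004
```

>>> servo_tool(motion=[0.25,0,0,0])

```text
time_s: 6.8
ee_pos: [0.608, 0.255, 0.0703]
eef_rot: [1.153, 1.571, -0.334]
force: [0.2, -0.0, -0.9]
grip_width: 0.0005
```

>>> servo_tool(motion=[0.25,0,0,0])

```text
time_s: 6.92
ee_pos: [0.608, 0.255, 0.07]
eef_rot: [-3.129, 1.571, 1.667]
force: [0.8, 0.0, 0.5]
grip_width: 0.0008
```

>>> servo_tool(motion=[0.2,0,0,0])

```text
time_s: 7.05
ee_pos: [0.608, 0.255, 0.0698]
eef_rot: [-1.593, 1.571, -3.08]
force: [0.4, 0.4, 0.3]
grip_width: 0.0005
```

```bash
python3 - <<'E'
from h import *
c=snap('wrist','wrist2'); crop(c,'w2',250,240,390,345,5)
E
```

```text
(no output)
```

View pics/w2.png

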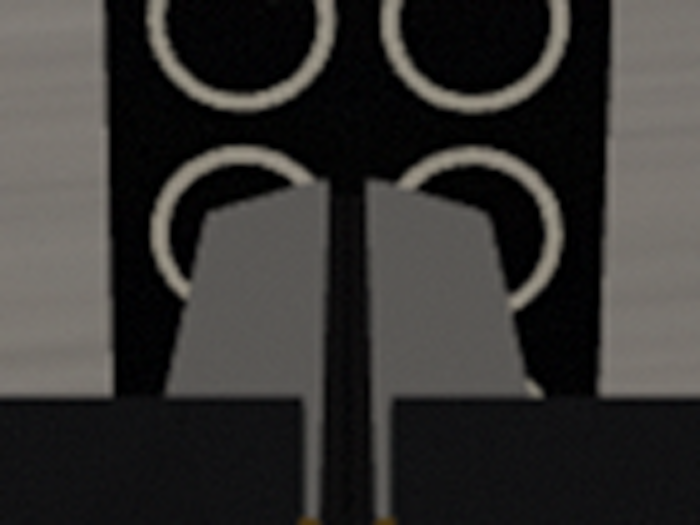

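The fingertip (crop 350,185) is centred between ring columns over the plate, still no contact. I'll continue.

>>> servo_tool(motion=[0.25,0,0,0])

```text
time_s: 7.22
ee_pos: [0.608, 0.255, 0.0696]
eef_rot: [2.359, 1.571, 0.872]
force: [-0.2, 1.1, 0.6]
grip_width: 0.0006
```

>>> servo_tool(motion=[0.25,0,0,0])

```text
time_s: 7.35
ee_pos: [0.608, 0.255, 0.0693]
eef_rot: [2.809, 1.571, 1.322]
force: [0.5, -0.5, -0.4]
grip_width: 0.0007
```

>>> servo_tool(motion=[0.25,0,0,0])

```text
time_s: 7.48
ee_pos: [0.608, 0.255, 0.0691]
eef_rot: [-1.952, 1.571, 2.844]
force: [-0.1, -0.2, -0.9]
grip_width: 0.0002
```

>>> servo_tool(motion=[0.25,0,0,0])

```text
time_s: 7.6
ee_pos: [0.608, 0.255, 0.0688]
eef_rot: [-1.253, 1.571, -2.74]
force: [-0.1, -0.6, 0.2]
grip_width: 0.0002
```

```bash
python3 - <<'E'
from h import *
p,R,o=tool(); print(p,o['force'],o['tau'])
w=snap('wrist','wrist3'); s=snap('side','side3'); sc=snap('scene','scene3')
def pj(c,P):
    return cv2.projectPoints(np.array([P],float),np.array(c['rvec'],float),np.array(c['tvec'],float),np.array([[c['fx'],0,c['cx']],[0,c['fy'],c['cy']],[0,0,1.]]),None)[0].ravel()
for n,c in (('w',w),('s',s),('sc',sc)): print(n,pj(c,p),pj(c,p+[0,0,.02]))
# wrist depth on fingertip and plate around
for (u,v) in [(315,278),(300,290),(340,290),(320,260),(320,270),(345,285)]: print(u,v,np.round(px(w,u,v),4))
im=np.hstack([cv2.resize(c['color'][v-30:v+30,u-35:u+35,::-1],None,fx=5,fy=5) for c,u,v in [(s,*map(int,pj(s,p))),(sc,*map(int,pj(sc,p)))]])
cv2.imwrite('pics/tip3.png',im)
E
```

```text
[0.60795937 0.2549742  0.06878654] [-0.143704   -0.64484048  0.24488358] [ 7.19135587e-04 -7.00054765e+01 -3.38257706e+01 -3.31880648e-03
 -6.79212576e-02  1.92993934e-05]
w [319.63628588 277.97636402] [319.68973268 291.31168778]
s [262.55780291 299.06028859] [261.7832549  294.48497392]
sc [424.55247323 271.58997459] [426.76109474 267.20220218]
315 278 [0.6097 0.2575 0.0748]
300 290 [0.6166 0.2638 0.1131]
340 290 [0.6181 0.2476 0.1133]
320 260 [0.6195 0.2558 0.0756]
320 270 [0.6138 0.2553 0.0739]
345 285 [0.6182 0.2452 0.107 ]
```

View pics/tip3.png

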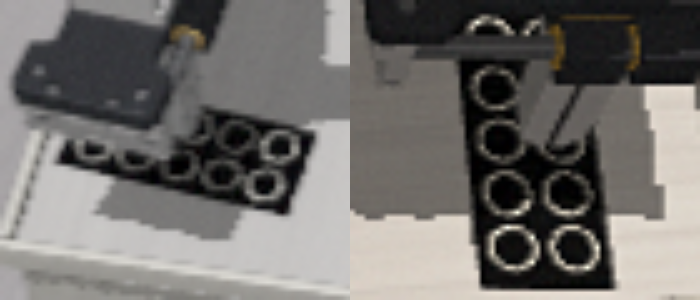

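```bash
python3 - <<'E'
from h import *
s=load('scene3');crop(s,'t4',395,240,455,285,12)
sc=s
for (u,v) in [(424,266),(424,270),(424,274),(427,268),(430,268),(420,270)]: print(u,v,np.round(px(s,u,v),4))
w=load('wrist3'); 
z=np.array([[px(w,u,v)[2] for u in range(285,355,4)] for v in range(230,262,4)]); print(np.median(z))
s=load('scene3'); print(np.median([px(s,u,v)[2] for u in range(416,438,2) for v in range(282,292,1)]))
s=load('side3'); print(np.median([px(s,u,v)[2] for u in range(268,282,1) for v in range(296,306,1)]))
E
```

```text
424 266 [0.6172 0.2447 0.1118]
424 270 [0.6079 0.2525 0.0754]
424 274 [0.6165 0.2522 0.0758]
427 268 [0.6174 0.2517 0.1049]
430 268 [0.6153 0.2581 0.1014]
420 270 [0.608  0.2451 0.0743]
0.07538674464460177
0.07544871655095309
0.07543166739927165
```

View pics/t4.png

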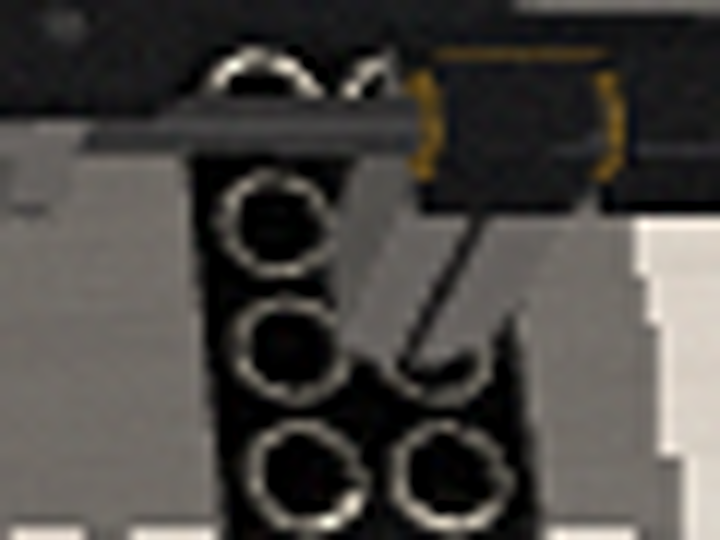

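```bash
python3 - <<'E'
from h import *
ims=[]
for n,(a,b,d,e) in {'wrist3':(270,225,370,300),'scene3':(395,240,455,285)}.items():
    c=load(n); im=c['color'][b:e,a:d,::-1].astype(float); im=np.clip(im*5,0,255).astype(np.uint8)
    ims.append(cv2.resize(im,(400,300),interpolation=cv2.INTER_NEAREST))
    z=c['z_map'][b:e,a:d]; z=cv2.resize(np.clip((z-z.min())/(np.percentile(z,95)-z.min()+1e-6)*255,0,255).astype(np.uint8),(400,300),interpolation=cv2.INTER_NEAREST); ims.append(cv2.cvtColor(z,cv2.COLOR_GRAY2BGR))
cv2.imwrite('pics/br.png',np.vstack([np.hstack(ims[:2]),np.hstack(ims[2:])]))
E
```

```text
(no output)
```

View pics/br.png

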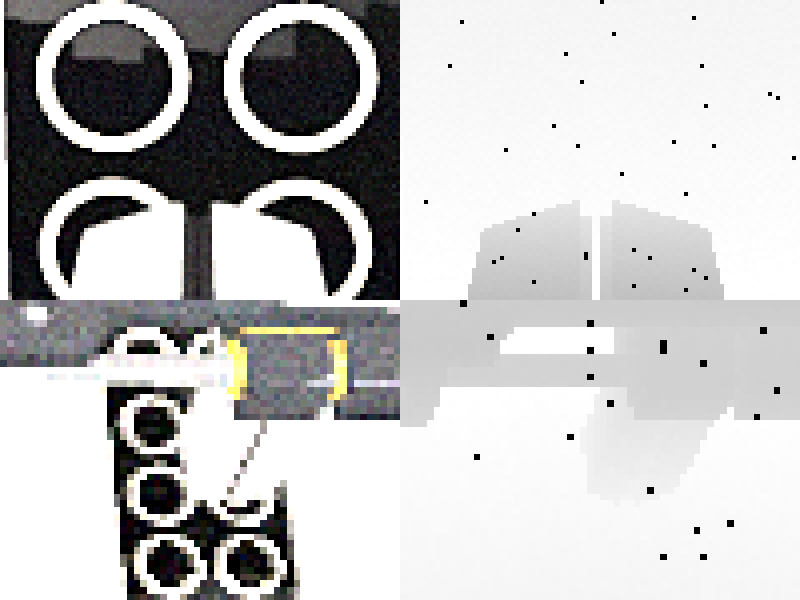

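```bash
python3 - <<'E'
from h import *
def pj(c,P):
    return cv2.projectPoints(np.array([P],float),np.array(c['rvec'],float),np.array(c['tvec'],float),np.array([[c['fx'],0,c['cx']],[0,c['fy'],c['cy']],[0,0,1.]]),None)[0].ravel()
s=load('side0'); 
for P in [(.597,0,.179),(.503,0,.179),(.597,0,.2),(.503,0,.2)]: print(P,pj(s,P))
for u,v in [(338,200),(338,196),(338,192),(300,190),(300,186),(302,180)]: print(u,v,np.round(px(s,u,v),4))
w=load('wrist3')
for v in range(270,300,2): print(v,np.round(px(w,308,v),4),np.round(px(w,320,v),4))
s=load('scene3')
for v in range(262,272): print(v,np.round(px(s,426,v),4))
E
```

```text
(0.597, 0, 0.179) [302.07012394 199.32884647]
(0.503, 0, 0.179) [336.25055847 208.03016624]
(0.597, 0, 0.2) [301.73150281 193.63098689]
(0.503, 0, 0.2) [336.29191897 202.34672661]
338 200 [0.4952 0.0099 0.2209]
338 196 [0.4965 0.0064 0.2313]
338 192 [0.4954 0.01   0.2491]
300 190 [0.5972 0.009  0.2216]
300 186 [0.5962 0.0098 0.2368]
302 180 [ 0.5977 -0.0084  0.2406]
270 [0.6132 0.2613 0.0736] [0.6138 0.2553 0.0739]
272 [0.6128 0.2612 0.0756] [0.6132 0.2552 0.0754]
274 [0.6116 0.2611 0.0752] [0.6121 0.2552 0.0751]
276 [0.6105 0.261  0.0749] [0.6111 0.2551 0.0753]
278 [0.617  0.2609 0.0979] [0.6101 0.255  0.0753]
280 [0.6173 0.2609 0.1014] [0.6163 0.2556 0.0971]
282 [0.6173 0.2608 0.104 ] [0.6163 0.2556 0.1001]
284 [0.6175 0.2607 0.1073] [0.616  0.2555 0.1018]
286 [0.6171 0.2607 0.1087] [0.6159 0.2555 0.1042]
288 [0.6172 0.2606 0.1114] [0.6162 0.2556 0.1075]
290 [0.617  0.2605 0.1132] [0.6159 0.2555 0.109 ]
292 [0.6169 0.2605 0.1153] [0.6162 0.2556 0.1123]
294 [0.6178 0.2604 0.12  ] [0.6161 0.2556 0.1144]
296 [0.6173 0.2604 0.1209] [0.6158 0.2555 0.1158]
298 [0.617  0.2603 0.1224] [0.6162 0.2556 0.1193]
262 [0.6179 0.2445 0.1301]
263 [0.618  0.2453 0.1264]
264 [0.6178 0.2463 0.1218]
265 [0.6157 0.2481 0.1136]
266 [0.6173 0.2482 0.1126]
267 [0.6185 0.2486 0.1109]
268 [0.6181 0.2496 0.106 ]
269 [0.6174 0.2509 0.1001]
270 [0.6079 0.2562 0.0761]
271 [0.61   0.2561 0.0763]
```

Depth from the wrist, scene and side cameras all puts the visible fingertip end at z≈0.097, and the plate top at 0.0755. The reported TCP z is 0.069, with no contact force, so the real tip is about 28 mm behind the reported TCP. I'll go by the cameras: close part of the gap, then re-measure.

>>> servo_tool(motion=[1.5,0,0,0,3,0,0,0,4.5,0,0,0,6,0,0,0])

```text
time_s: 8.25
ee_pos: [0.6079, 0.255, 0.0627]
eef_rot: [-1.238, 1.571, -2.725]
force: [0.2, -0.1, -0.1]
grip_width: 0.0007
```

```bash
cat >> h.py <<'E'
def tipz(c):
    """wrist: lowest finger z per column"""
    out=[]
    for u in range(296,346,2):
        col=[px(c,u,v) for v in range(250,310) if c['z_map'][v,u]>0]
        f=[q for q in col if q[2]>.079 and abs(q[0]-col[0][0])<.1]
        if f: out.append(f[0][2])
    return np.round(sorted(out),4)
E
python3 - <<'E'
from h import *
w=snap('wrist','wrist4'); print(tool()[0],tool()[2]['force']); print(tipz(w))
for v in range(258,300,2): print(v,np.round(px(w,308,v),4))
print(tipz(load('wrist3')))
E
```

```text
[0.60789523 0.25495327 0.06249893] [-0.90864881 -0.18183262  0.18915429]
[0.0876 0.0878 0.0878 0.0879 0.0883 0.0888 0.0891 0.0893 0.09   0.09
 0.0905 0.0909 0.0915 0.0917 0.0922 0.0927 0.093  0.0934 0.0936 0.0941
 0.0948 0.0949 0.0961 0.0963]
258 [0.6217 0.2617 0.0759]
260 [0.6206 0.2616 0.0755]
262 [0.6195 0.2616 0.075 ]
264 [0.6185 0.2615 0.075 ]
266 [0.6177 0.2614 0.0755]
268 [0.6165 0.2613 0.0748]
270 [0.6157 0.2613 0.0755]
272 [0.6145 0.2612 0.0749]
274 [0.6135 0.2611 0.0751]
276 [0.613  0.261  0.0764]
278 [0.6174 0.2609 0.093 ]
280 [0.6169 0.2609 0.0942]
282 [0.6175 0.2608 0.0986]
284 [0.617  0.2607 0.0998]
286 [0.6167 0.2607 0.1014]
288 [0.6174 0.2606 0.1059]
290 [0.6173 0.2605 0.108 ]
292 [0.6169 0.2605 0.1092]
294 [0.6176 0.2604 0.1134]
296 [0.6169 0.2604 0.1138]
298 [0.6168 0.2603 0.1157]
[0.0936 0.0937 0.0943 0.0946 0.0949 0.0951 0.0955 0.0955 0.0956 0.0957
 0.0969 0.097  0.0974 0.0981 0.0981 0.0984 0.0991 0.1002 0.1003 0.1003
 0.1004 0.1015 0.1021 0.1027]
```

The tip sits 25 mm above the reported TCP in both pictures, so contact should come near a reported z of 0.0505.

>>> servo_tool(motion=[1.5,0,0,0,3,0,0,0,4.5,0,0,0,6,0,0,0,7,0,0,0,7.5,0,0,0])

```text
time_s: 9.05
ee_pos: [0.608, 0.255, 0.0553]
eef_rot: [-1.451, 1.571, -2.938]
force: [0.0, 0.5, 0.6]
grip_width: 0.0004
```

```bash
python3 - <<'E'
from h import *
w=snap('wrist','wrist5'); print(tool()[0],tool()[2]['force']); print(tipz(w)[:6])
crop(w,'w5',250,240,390,345,5)
E
```

```text
[0.60798953 0.25497056 0.05524335] [ 0.27495373 -0.37692481  0.23496358]
[0.0799 0.0807 0.0807 0.0812 0.0813 0.0814]
```

View pics/w5.png

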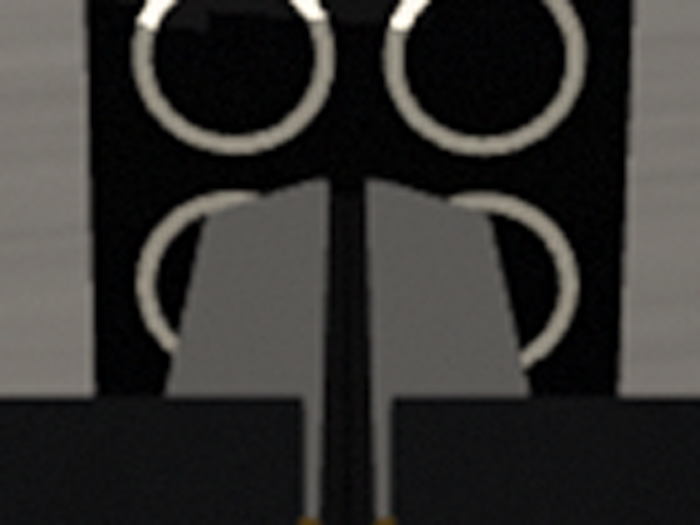

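The tip (crop 350,180) is about 4.5 mm above the plate by depth. Slow descent from here.

>>> servo_tool(motion=[0.35,0,0,0,0.7,0,0,0,1.0,0,0,0,1.3,0,0,0,1.6,0,0,0])

```text
time_s: 9.72
ee_pos: [0.608, 0.255, 0.0538]
eef_rot: [2.209, 1.571, 0.722]
force: [-0.1, -0.4, 0.2]
grip_width: 0.0
```

>>> servo_tool(motion=[0.3,0,0,0,0.6,0,0,0])

```text
time_s: 9.98
ee_pos: [0.608, 0.255, 0.0531]
eef_rot: [-0.947, 1.571, -2.434]
force: [-1.1, 0.3, -0.2]
grip_width: 0.0001
```

>>> servo_tool(motion=[0.3,0,0,0])

```text
time_s: 10.1
ee_pos: [0.608, 0.255, 0.0528]
eef_rot: [-2.109, 1.571, 2.687]
force: [0.1, -0.2, 0.5]
grip_width: 0.0003
```

>>> servo_tool(motion=[0.3,0,0,0])

```text
time_s: 10.22
ee_pos: [0.608, 0.255, 0.0525]
eef_rot: [-1.954, 1.571, 2.842]
force: [-0.1, 0.5, 0.4]
grip_width: 0.0003
```

>>> servo_tool(motion=[0.25,0,0,0])

```text
time_s: 10.35
ee_pos: [0.608, 0.255, 0.0523]
eef_rot: [-2.634, 1.571, 2.162]
force: [0.2, -0.4, 0.4]
grip_width: 0.0003
```

>>> servo_tool(motion=[0.25,0,0,0])

```text
time_s: 10.48
ee_pos: [0.608, 0.255, 0.0521]
eef_rot: [1.292, 1.571, -0.195]
force: [-0.5, -0.6, 0.6]
grip_width: 0.0006
```

>>> servo_tool(motion=[0.25,0,0,0])

```text
time_s: 10.6
ee_pos: [0.608, 0.255, 0.0518]
eef_rot: [-2.074, 1.571, 2.722]
force: [0.4, -0.4, 0.4]
grip_width: 0.0008
```

>>> servo_tool(motion=[0.25,0,0,0])

```text
time_s: 10.72
ee_pos: [0.608, 0.255, 0.0515]
eef_rot: [-2.234, 1.571, 2.562]
force: [0.5, -0.3, -0.0]
grip_width: 0.0006
```

>>> servo_tool(motion=[0.25,0,0,0])

```text
time_s: 10.85
ee_pos: [0.608, 0.255, 0.0513]
eef_rot: [2.734, 1.571, 1.247]
force: [-0.6, -0.2, 0.3]
grip_width: 0.0004
```

>>> servo_tool(motion=[0.25,0,0,0])

```text
time_s: 10.98
ee_pos: [0.608, 0.255, 0.051]
eef_rot: [-2.272, 1.571, 2.525]
force: [0.3, 1.0, 0.6]
grip_width: 0.0008
```

>>> servo_tool(motion=[0.2,0,0,0])

```text
time_s: 11.1
ee_pos: [0.608, 0.255, 0.0508]
eef_rot: [2.295, 1.571, 0.808]
force: [0.5, -0.4, 0.0]
grip_width: 0.0006
```

>>> servo_tool(motion=[0.2,0,0,0])

```text
time_s: 11.22
ee_pos: [0.608, 0.255, 0.0506]
eef_rot: [-1.21, 1.571, -2.697]
force: [-0.2, -0.2, 1.3]
grip_width: 0.0006
```

>>> servo_tool(motion=[0.2,0,0,0])

```text
time_s: 11.35
ee_pos: [0.608, 0.255, 0.0504]
eef_rot: [-0.208, 1.571, -1.695]
force: [0.5, 0.3, 0.2]
grip_width: 0.0003
```

>>> servo_tool(motion=[0.2,0,0,0])

```text
time_s: 11.48
ee_pos: [0.608, 0.255, 0.0502]
eef_rot: [-1.963, 1.571, 2.834]
force: [0.2, -0.1, 1.2]
grip_width: 0.0004
```

>>> servo_tool(motion=[0.2,0,0,0])

```text
time_s: 11.6
ee_pos: [0.6081, 0.255, 0.0502]
eef_rot: [1.866, 1.571, 0.379]
force: [-0.0, 0.3, 2.4]
grip_width: 0.0003
```

>>> servo_tool(motion=[0.2,0,0,0])

```text
time_s: 11.72
ee_pos: [0.6081, 0.2551, 0.0502]
eef_rot: [1.898, 1.57, 0.411]
force: [-1.6, -0.9, 3.9]
grip_width: 0.0008
```

>>> servo_tool(motion=[0.2,0,0,0])

```text
time_s: 11.85
ee_pos: [0.6082, 0.2551, 0.0502]
eef_rot: [1.846, 1.57, 0.359]
force: [-1.9, -1.2, 7.3]
grip_width: 0.0007
```

>>> servo_tool(motion=[-0.3,0,0,0])

```text
time_s: 11.98
ee_pos: [0.6082, 0.255, 0.0502]
eef_rot: [1.822, 1.57, 0.334]
force: [-0.1, 0.4, 1.5]
grip_width: 0.0006
```

>>> servo_tool(motion=[0.1,0,0,0,0.1,-0.5,0,0,0.1,-1.5,0,0,0.1,-3,0,0])

```text
time_s: 12.48
ee_pos: [0.6053, 0.2548, 0.0502]
eef_rot: [1.788, 1.57, 0.301]
force: [1.8, 0.2, 4.7]
grip_width: 0.0004
```

>>> servo_tool(motion=[-0.1,-3,0,0,-0.1,-6,0,0,-0.1,-9,0,0])

```text
time_s: 12.85
ee_pos: [0.5961, 0.254, 0.0502]
eef_rot: [1.778, 1.57, 0.291]
force: [1.7, 0.3, 4.8]
grip_width: 0.0007
```

>>> servo_tool(motion=[-0.15,-3,0,0,-0.15,-6,0,0,-0.15,-9,0,0])

```text
time_s: 13.22
ee_pos: [0.587, 0.2533, 0.0502]
eef_rot: [1.811, 1.57, 0.323]
force: [1.1, -0.2, 5.4]
grip_width: 0.0006
```

```bash
python3 - <<'E'
from h import *
c=snap('scene','scene5'); crop(c,'sc5',295,180,485,325,4)
print(tool()[2]['force'],tool()[0])
E
```

```text
[ 0.45897858 -0.2490602   5.04211532] [0.58670256 0.25325035 0.05019083]
```

View pics/sc5.png

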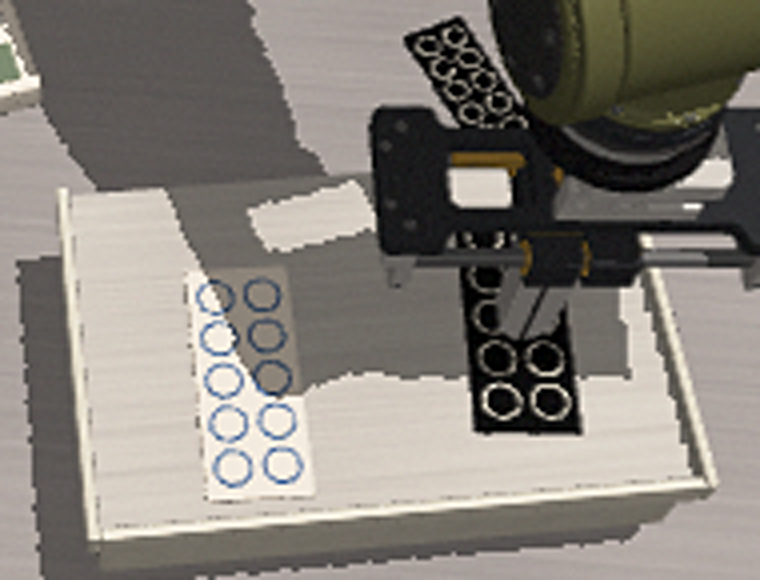

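The plate follows: its back edge went from crop v=474 to 432, about 21 mm. I'll ease the pressure and continue.

>>> servo_tool(motion=[-0.2,-3,0,0,-0.2,-7,0,0,-0.22,-11,0,0,-0.24,-14,0,0])

```text
time_s: 13.78
ee_pos: [0.5727, 0.252, 0.0502]
eef_rot: [-1.307, 1.57, -2.794]
force: [1.0, -0.4, 2.2]
grip_width: 0.0007
```

>>> servo_tool(motion=[0,-3,0,0,0,-7,0,0,-0.03,-11,0,0,-0.05,-14,0,0])

```text
time_s: 14.28
ee_pos: [0.5587, 0.2508, 0.0502]
eef_rot: [-1.304, 1.57, -2.791]
force: [0.2, 0.7, 0.5]
grip_width: 0.0006
```

>>> servo_tool(motion=[0.15,0,0,0,0.15,-1,0,0])

```text
time_s: 14.52
ee_pos: [0.5582, 0.2508, 0.0502]
eef_rot: [1.76, 1.571, 0.273]
force: [0.7, -0.2, 1.2]
grip_width: 0.0008
```

>>> servo_tool(motion=[0.12,-1,0,0,0.12,-3,0,0])

```text
time_s: 14.78
ee_pos: [0.5552, 0.2505, 0.0502]
eef_rot: [1.792, 1.57, 0.305]
force: [0.6, 0.4, 2.7]
grip_width: 0.0006
```

```bash
python3 - <<'E'
from h import *
print(tool()[2]['force'],tool()[0])
c=snap('scene','scene6'); crop(c,'sc6',295,180,485,325,4)
E
```

```text
[0.57236568 0.40860606 2.68407148] [0.55523936 0.25054703 0.0501914 ]
```

View pics/sc6.png

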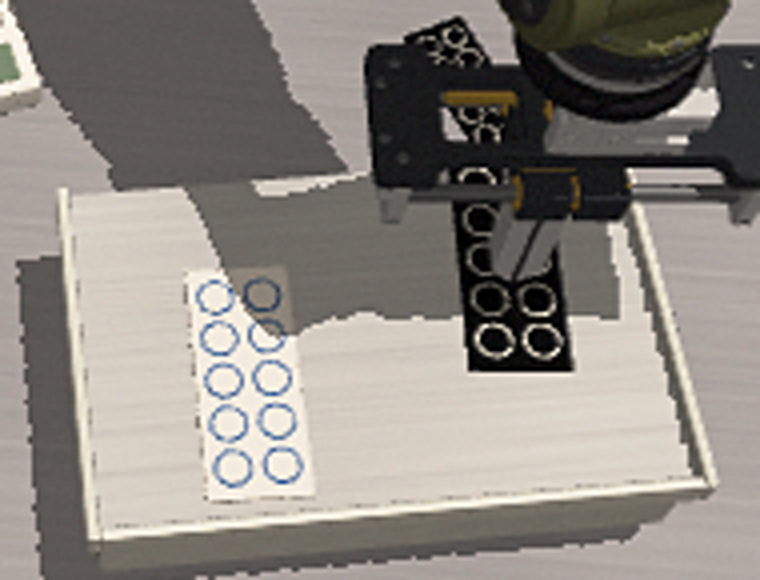

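Still no slip (back edge now crop v≈371). Continuing.

>>> servo_tool(motion=[0,-3,0,0,0,-7,0,0,0,-10,0,0,0,-12,0,0])

```text
time_s: 15.32
ee_pos: [0.543, 0.2496, 0.0502]
eef_rot: [1.614, 1.571, 0.127]
force: [0.6, 0.4, 3.6]
grip_width: 0.0007
```

>>> servo_tool(motion=[-0.05,-3,0,0,-0.05,-7,0,0,-0.07,-10,0,0,-0.08,-12,0,0])

```text
time_s: 15.82
ee_pos: [0.531, 0.2486, 0.0502]
eef_rot: [-1.564, 1.571, -3.051]
force: [1.4, 0.8, 1.9]
grip_width: 0.0002
```

>>> servo_tool(motion=[0,-3,0,0,0,-6,0,0,0,-8,0,0])

```text
time_s: 16.2
ee_pos: [0.5231, 0.2479, 0.0502]
eef_rot: [-1.303, 1.571, -2.79]
force: [0.6, 1.0, 3.6]
grip_width: 0.0005
```

```bash
python3 - <<'E'
from h import *
print(tool()[2]['force'],tool()[0])
c=snap('scene','scene7'); crop(c,'sc7',295,180,485,325,4)
c=snap('side','side7'); crop(c,'sd7',240,230,360,330,6)
E
```

```text
[0.60916407 1.0251209  3.61025896] [0.52306235 0.24786828 0.05016012]
```

View pics/sc7.png

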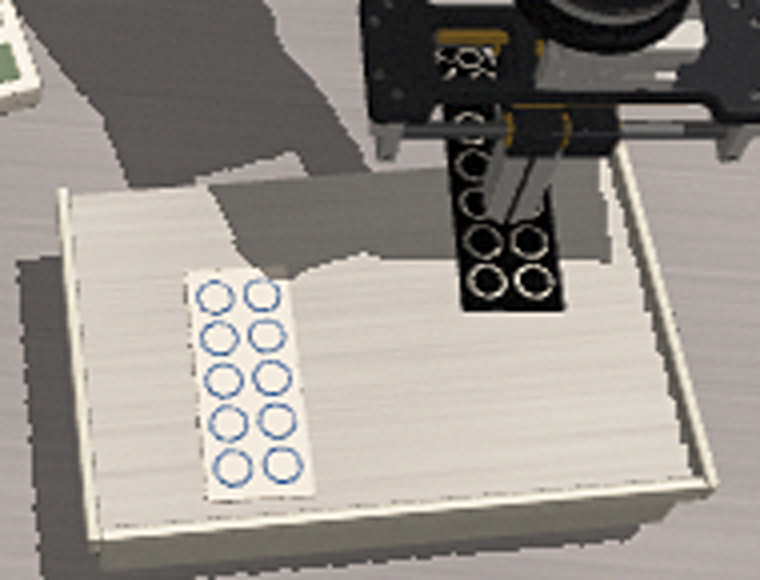

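View pics/sd7.png

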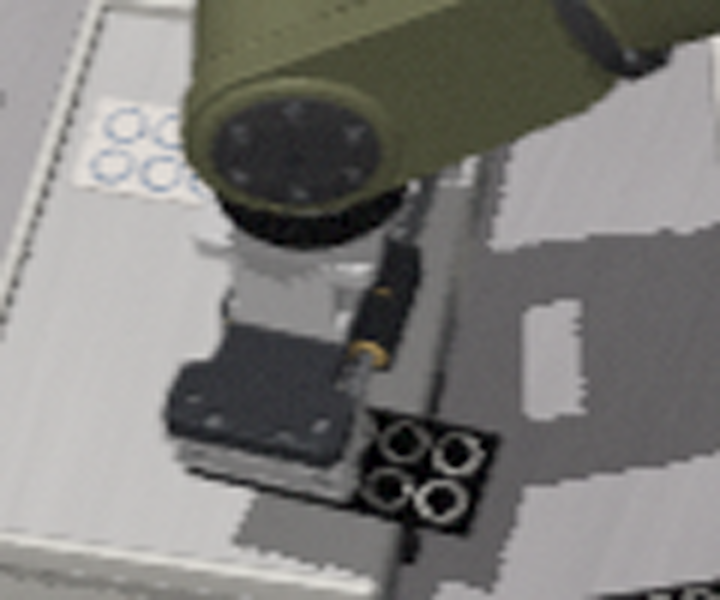

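```bash
python3 - <<'E'
from h import *
c=load('scene7'); s=load('side7')
bk=np.array([px(c,*cp(x,y,295,180,4),.0755) for x,y in [(463,311),(565,311)]])
fr=np.array([px(s,*cp(x,y,240,230,6),.0755) for x,y in [(498,433),(470,535)]])
print(bk,fr,bk.mean(0),fr.mean(0),np.linalg.norm(bk.mean(0)-fr.mean(0)))
n=np.array([np.cos(np.radians(10.24)),np.sin(np.radians(10.24))]); e=np.array([.5333,.0292])
print('overhang',[-(n@(f[:2]-e)) for f in fr],'back dist',[(n@(f[:2]-e)) for f in bk])
d=bk.mean(0)-fr.mean(0); print('yaw',np.degrees(np.arctan2(d[1],d[0])),np.degrees(np.arctan2(-(fr[1]-fr[0])[0],(fr[1]-fr[0])[1])),np.degrees(np.arctan2(-(bk[1]-bk[0])[0],(bk[1]-bk[0])[1])))
E
```

```text
[[0.58295521 0.22676041 0.0755    ]
 [0.57863962 0.27643657 0.0755    ]] [[0.46294407 0.21713544 0.0755    ]
 [0.45685209 0.26678805 0.0755    ]] [0.58079742 0.25159849 0.0755    ] [0.45989808 0.24196174 0.0755    ] 0.12128279458577552
overhang [np.float64(0.035825662063902954), np.float64(0.03299377260617878)] back dist [np.float64(0.08398495569515459), np.float64(0.08856913129257993)]
yaw 4.557342517476094 6.994776552737276 4.965067996115798
```

>>> servo_tool(motion=[-0.05,-2,0,0,-0.05,-5,0,0,-0.05,-7,0,0,-0.05,-7,0,0])

```text
time_s: 16.8
ee_pos: [0.516, 0.2473, 0.0502]
eef_rot: [-1.379, 1.57, -2.866]
force: [-0.8, -0.7, 3.0]
grip_width: 0.0003
```

>>> servo_tool(motion=[-0.5,0,0,0,-2,0,0,0,-8,0,0,0,-18,0,0,0,-28,-10,0,0,-34,-30,0,0,-34,-50,0,0,-34,-60,0,0,-34,-60,0,0,-34,-60,0,0], gripper=0)

```text
time_s: 18.05
ee_pos: [0.457, 0.2423, 0.0844]
eef_rot: [1.856, 1.57, 0.369]
force: [0.3, -0.9, 0.5]
grip_width: 0.0003
```

```bash
python3 - <<'E'
from h import *
go([.475,.2434,.0322],4.8)
c=snap('scene','scene8'); crop(c,'sc8',295,160,485,305,4)
c=snap('side','side8'); crop(c,'sd8',240,230,360,330,6)
c=snap('wrist','wrist8')
E
```

```text
tcp [0.457  0.2423 0.0844] shift mm [52.21 18.03  0.45] jaw yaw now 4.79
turn about world z 0.006702608475182892  -> tool x roll -0.006702608475182892
R [[0.0, 0.997, 0.084], [0.0, 0.084, -0.997], [-1.0, 0.0, -0.0]] F [ 0.35 -0.87  0.55] t 18.05 w 0.00027261022368226694
```

View pics/sc8.png

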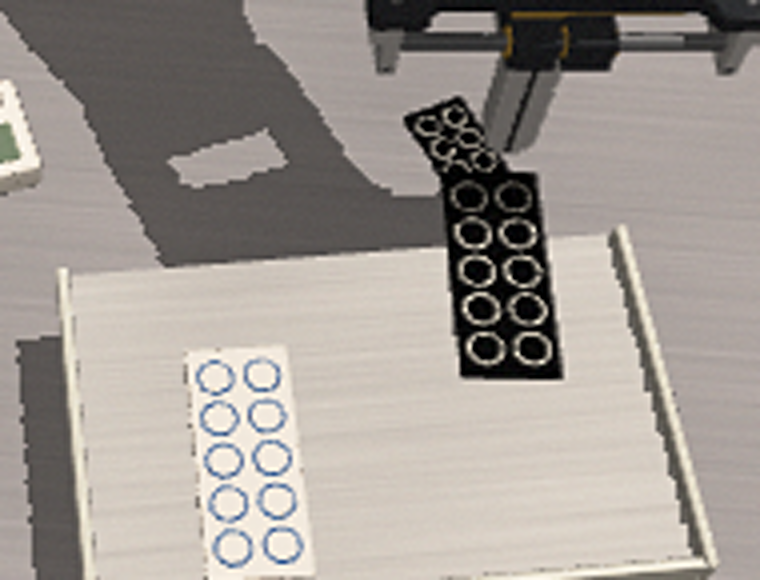

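View pics/sd8.png

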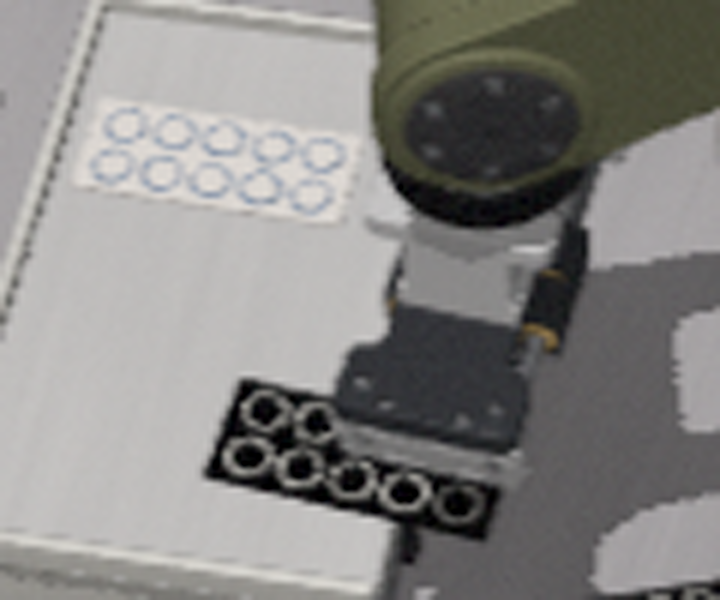

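View pics/wrist8.png

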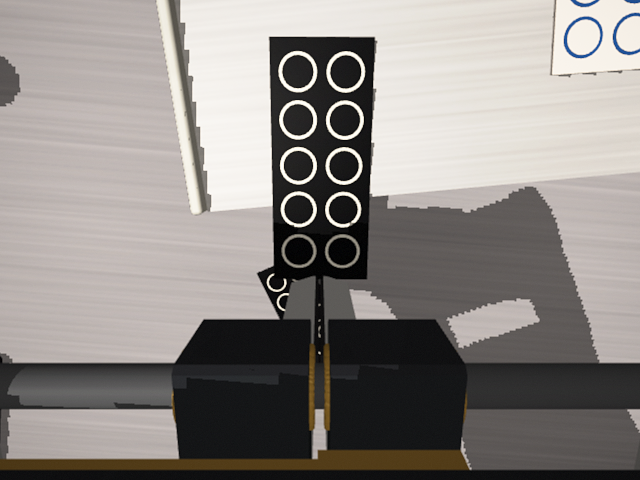

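```bash
python3 - <<'E'
from h import *
c=load('scene8'); w=load('wrist8')
A=np.array([px(c,*cp(x,y,295,160,4),.0755) for x,y in [(441,175),(537,173),(563,379),(461,377)]])
B=np.array([px(w,u,v,.0755) for u,v in [(367,279),(274,278),(270,37),(376,38)]])
n=np.array([np.cos(np.radians(10.24)),np.sin(np.radians(10.24))]); e=np.array([.5333,.0292])
for X in (A,B):
    d=X[2]+X[3]-X[0]-X[1]; f=(X[0]+X[1])/2; yaw=np.arctan2(d[1],d[0])
    print(np.round(X,4).tolist(),'c',X.mean(0),'front',f,'yaw',np.degrees(yaw),'L',np.linalg.norm(d)/2,'over',-n@(f[:2]-e))
    a=np.array([np.cos(yaw),np.sin(yaw)]); print('grip xy',X.mean(0)[:2]-.043*a)
# edge from wrist
E=[px(w,u,v,.0735) for u,v in [(208,212),(640,173)]]; print('edge w',E)
E
```

```text
[[0.4573, 0.217, 0.0755], [0.4517, 0.2671, 0.0755], [0.5721, 0.2757, 0.0755], [0.5754, 0.2259, 0.0755]] c [0.51411608 0.24644019 0.0755    ] front [0.45449753 0.24207024 0.0755    ] yaw 4.192199245895856 L 0.11955699358468604 over 0.0397049610260672
grip xy [0.47123113 0.24329679]
[[0.4556, 0.2166, 0.0755], [0.452, 0.2664, 0.0755], [0.5707, 0.2753, 0.0755], [0.5744, 0.2255, 0.0755]] c [0.51316085 0.24593648 0.0755    ] front [0.45379959 0.24149529 0.0755    ] yaw 4.278684946847639 L 0.11905432837167201 over 0.04049399001296792
grip xy [0.47028069 0.24272834]
edge w [array([0.48453263, 0.30305847, 0.0735    ]), array([0.52314202, 0.0835852 , 0.0735    ])]
```

>>> servo_tool(motion=[0,3,0,0.2,0,8,0.2,0.5,0,12,0.4,0.5,0,14,0.4,0.5,5,14,0.4,0.5,12,14,0.4,0.5,17,14,0.4,0.5,18,14,0.4,0.5,18,14,0.4,0.5], gripper=0.85)

```text
time_s: 19.32
ee_pos: [0.4705, 0.2431, 0.0662]
eef_rot: [-1.256, 1.571, -2.751]
force: [0.6, -0.4, -0.9]
grip_width: 0.0797
```

```bash
python3 - <<'E'
from h import *
go([.4708,.2431,.0322],4.3)
c=snap('wrist','wrist9')
c=snap('scene','scene9'); crop(c,'sc9',330,140,480,250,5)
E
```

```text
tcp [0.4705 0.2431 0.0662] shift mm [34.03  0.31 -0.  ] jaw yaw now 4.3
turn about world z -0.0021991482717966804  -> tool x roll 0.0021991482717966804
R [[-0.0, 0.997, 0.075], [-0.0, 0.075, -0.997], [-1.0, -0.0, 0.0]] F [ 0.64 -0.36 -0.9 ] t 19.325 w 0.07973831269647891
```

View pics/wrist9.png

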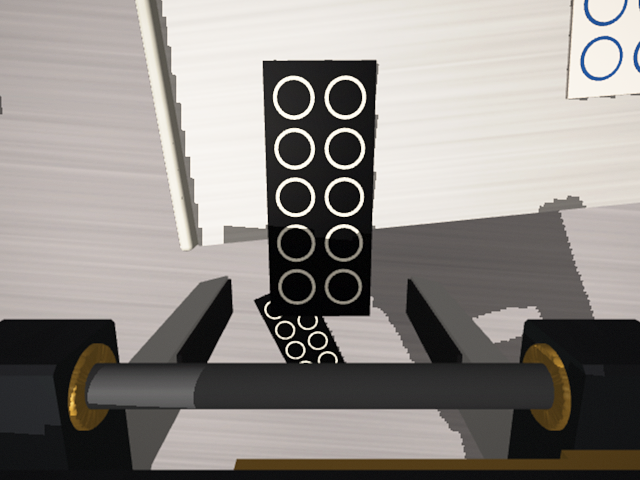

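View pics/sc9.png

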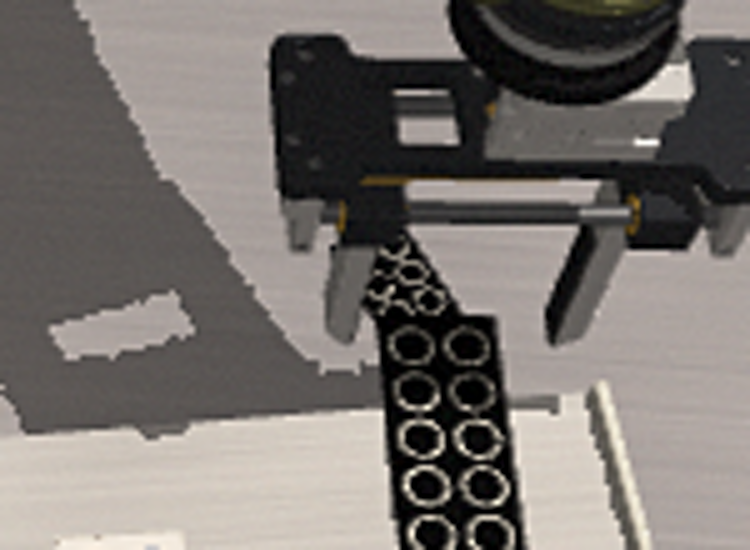

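The fingers (wrist u=232 and 407 at the tips) straddle the overhanging end symmetrically about the plate (u 270–369). Lowering and gripping.

>>> servo_tool(motion=[5,0,0,0,13,0,0,0,22,0,0,0,30,0,0,0,33.5,0,0,0,33.5,0,0,0,33.5,0,0,0])

```text
time_s: 20.3
ee_pos: [0.4706, 0.2431, 0.033]
eef_rot: [1.983, 1.57, 0.487]
force: [0.3, 0.5, -0.1]
grip_width: 0.0798
```

>>> servo_tool(motion=[0,0,0,0,0,0,0,0,0,0,0,0,0,0,0,0,0,0,0,0,0,0,0,0], gripper=0.4, force=15)

```text
time_s: 21.05
ee_pos: [0.4705, 0.2431, 0.0328]
eef_rot: [2.696, 1.571, 1.2]
force: [0.8, -0.2, 0.5]
grip_width: 0.0493
```

>>> servo_tool(motion=[0,0,0,0,0,0,0,0], gripper=0.3, force=20)

```text
time_s: 21.3
ee_pos: [0.4705, 0.243, 0.0328]
eef_rot: [1.919, 1.571, 0.423]
force: [-0.3, 1.0, 0.4]
grip_width: 0.0493
```

```bash
python3 - <<'E'
from h import *
go([.4708,.2431,.0322],4.3)
c=snap('wrist','wrist10')
c=snap('scene','scene10'); crop(c,'sc10',330,140,480,250,5)
E
```

```text
tcp [0.4705 0.243  0.0328] shift mm [ 0.56  0.26 -0.04] jaw yaw now 4.3
turn about world z 0.0018528624835196794  -> tool x roll -0.0018528624835196794
R [[0.0, 0.997, 0.075], [0.0, 0.075, -0.997], [-1.0, 0.0, -0.0]] F [-0.31  0.97  0.41] t 21.3 w 0.04929345954320583
```

View pics/wrist10.png

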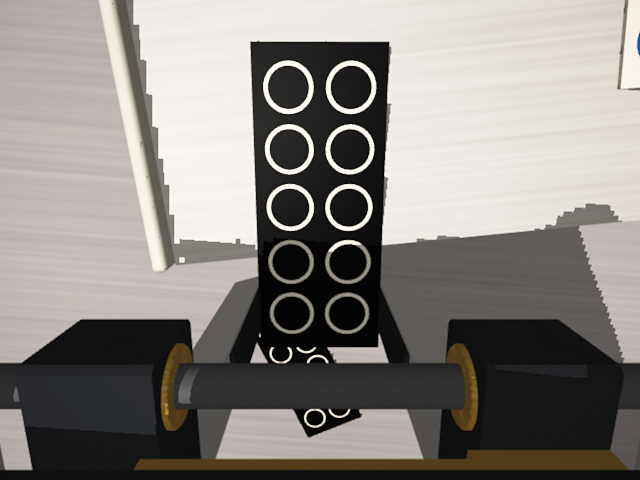

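View pics/sc10.png

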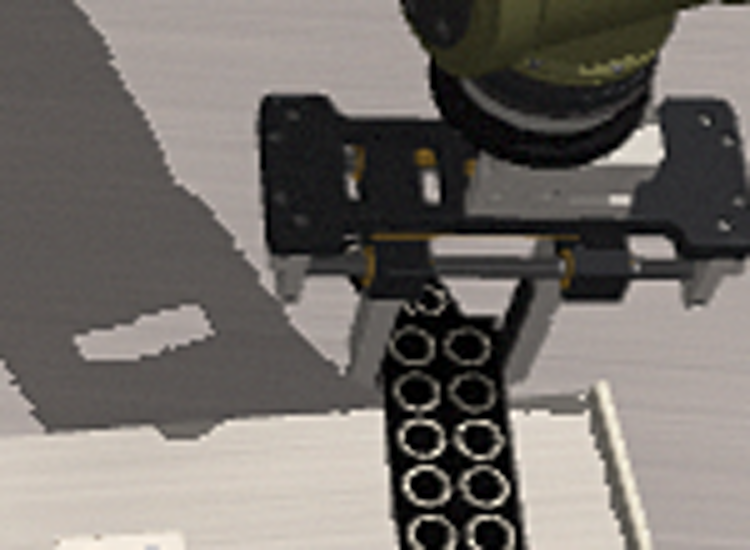

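The plate is held by its edges: width steady at 49.3 mm, pads along wrist u≈258 and 380. Lifting straight up.

>>> servo_tool(motion=[-0.4,0,0,0,-1,0,0,0,-2,0,0,0,-4,0,0,0,-8,0,0,0,-14,0,0,0,-22,0,0,0,-30,0,0,0,-36,0,0,0,-40,0,0,0,-40,0,0,0,-40,0,0,0])

```text
time_s: 22.9
ee_pos: [0.4704, 0.243, 0.0725]
eef_rot: [-1.223, 1.57, -2.718]
force: [-0.6, 0.3, -0.3]
grip_width: 0.0492
```

```bash
python3 - <<'E'
from h import *
go([.4708,.2431,.0322],4.3)
c=snap('wrist','wrist11')
B=np.array([[np.median([px(c,u+i,v+j)[k] for i in (-3,0,3) for j in (-3,0,3) if c['z_map'][v+j,u+i]>0]) for k in range(3)] for u,v in [(320,330),(320,235),(320,120),(320,60),(265,60),(375,60)]]); print(np.round(B,4))
c=snap('side','side11'); crop(c,'sd11',240,200,380,310,5)
c=snap('scene','scene11')
E
```

```text
tcp [0.4704 0.243  0.0725] shift mm [40.31  0.45 -0.08] jaw yaw now 4.3
turn about world z 0.001850023902153275  -> tool x roll -0.001850023902153275
R [[-0.0, 0.997, 0.075], [-0.0, 0.075, -0.997], [-1.0, -0.0, 0.0]] F [-0.62  0.27 -0.33] t 22.9 w 0.04923845173784403
[[0.4611 0.2422 0.115 ]
 [0.5021 0.2453 0.1146]
 [0.5461 0.2486 0.1138]
 [0.5671 0.2502 0.1138]
 [0.5654 0.2701 0.1138]
 [0.5685 0.2302 0.1138]]
```

View pics/wrist11.png

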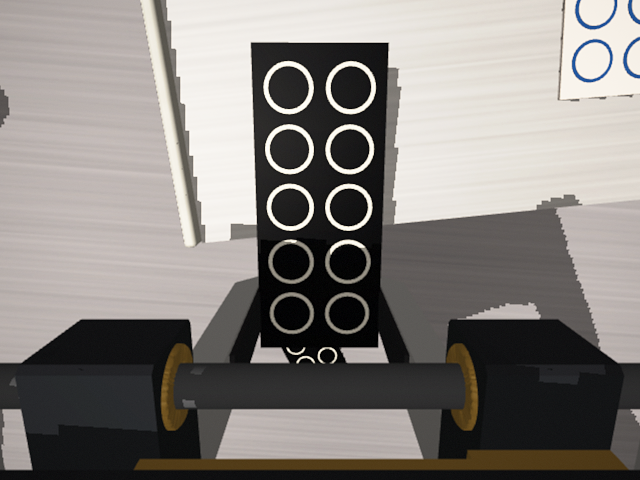

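View pics/sd11.png

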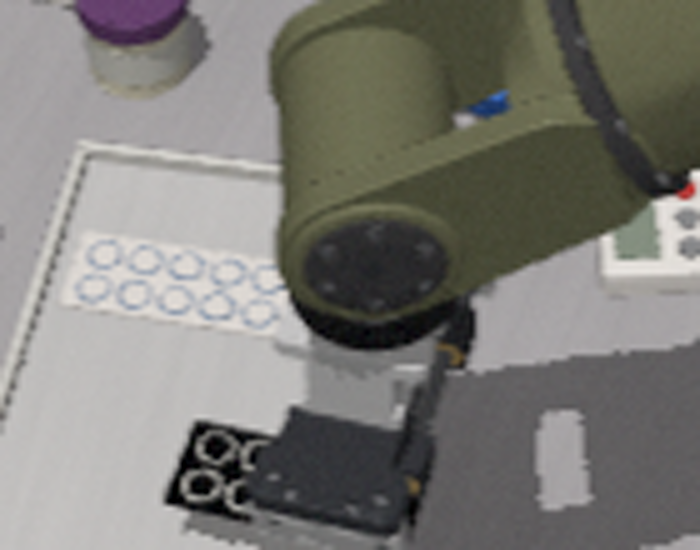

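View pics/scene11.png

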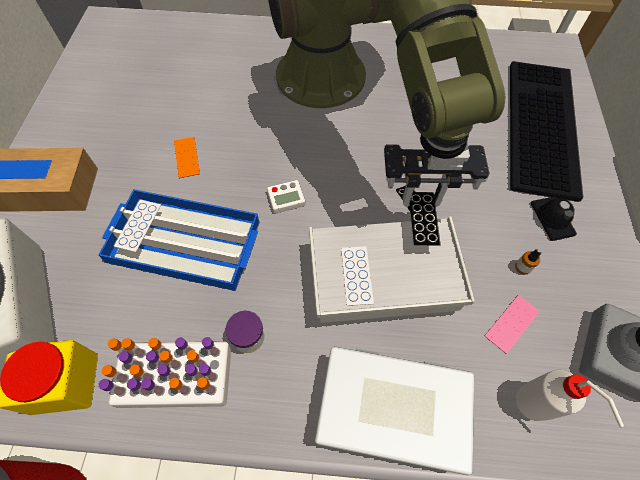

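Lifted and level within about 1 mm end to end. The tray is now in clear view in the scene image, so I'll measure it properly.

```bash
python3 - <<'E'
from h import *
c=load('wrist11'); p=tool()[0]
B=np.array([px(c,261,347,.115),px(c,379,347,.115),px(c,388,42.5,.1138),px(c,251,42.5,.1138)])
d=B[2]+B[3]-B[0]-B[1]; print(B.mean(0),'L',np.linalg.norm(d)/2,'W',np.linalg.norm(B[0]-B[1]),'yaw',np.degrees(np.arctan2(d[1],d[0])),'c-tcp',B.mean(0)-p)
s=load('scene11'); crop(s,'tr11',95,180,270,300,4.5 if 0 else 4)
crop(load('side11'),'str11',290,130,410,240,6)
E
```

```text
[0.51319962 0.24621972 0.1144    ] L 0.11967909568226132 W 0.0502294972887792 yaw 4.426777474074331 c-tcp [0.04277558 0.00320523 0.04186743]
```

View pics/tr11.png

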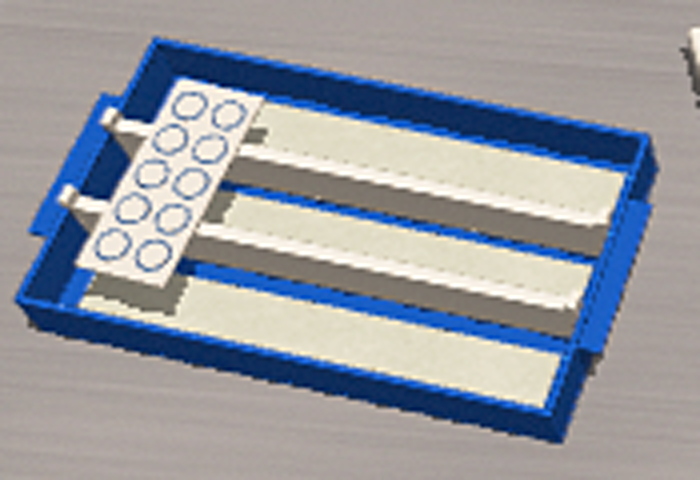

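```bash
python3 - <<'E'
from h import *
s=load('scene11'); g=s['color'].astype(float).min(2)
# rail centre in columns: bright runs near guess
def rail(g0,g1,us):
    P=[]
    for u in us:
        vg=g0[1]+(g1[1]-g0[1])*(u-g0[0])/(g1[0]-g0[0])
        vs=np.arange(int(vg)-4,int(vg)+6); w=np.clip(g[vs,u]-222,0,None); 
        if w.sum()>0: P.append(px(s,u,(w*vs).sum()/w.sum(),.040))
    return np.array(P)
q=lambda x,y: cp(x,y,95,180,4)
r1=rail(q(270,151.5),q(600,217),range(166,242)); r2=rail(q(215,231),q(570,303),range(152,234))
for r in (r1,r2):
    k=np.polyfit(r[:,1],r[:,0],1); res=r[:,0]-np.polyval(k,r[:,1]); m=abs(res)<.0015; k=np.polyfit(r[m,1],r[m,0],1); print(m.sum(),len(r),'yaw',-np.degrees(np.arctan(k[0])),'x at y=-.2133',np.polyval(k,-.2133),'std',res[m].std())
# outer walls top
t=np.array([px(s,*q(*a),.036) for a in [(155,39),(655,137),(563,412),(20,298)]]); print(t,t.mean(0))
sp=np.array([px(s,*q(*a),.042) for a in [(176,78),(266,97),(166,288),(77,265)]]); print('spare',sp.round(4),sp.mean(0))
for y0,n in [((113,123),'stop1'),((70,196),'stop2'),((600,217),'end1'),((572,303),'end2')]: print(n,px(s,*q(*y0),.043))
for a in [(400,180),(450,190),(350,260),(450,280)]: print('rail z',np.median([px(s,q(*a)[0]+i,q(*a)[1]) for i in range(-2,3)],0))
print('spare z',np.median([px(s,133+i,225+j)[2] for i in range(-8,8) for j in range(-10,10)]))
E
```

```text
76 76 yaw -7.911922340432719 x at y=-.2133 0.5287181804986917 std 0.0006030559905804796
82 82 yaw -7.904071812271798 x at y=-.2133 0.5791685132661435 std 0.0007719104023388511
[[ 0.44601557 -0.38116136  0.036     ]
 [ 0.48559844 -0.09295121  0.036     ]
 [ 0.64901566 -0.11344869  0.036     ]
 [ 0.61050722 -0.40250293  0.036     ]] [ 0.54778422 -0.24751605  0.036     ]
spare [[ 0.4744 -0.3586  0.042 ]
 [ 0.4823 -0.3064  0.042 ]
 [ 0.6012 -0.3265  0.042 ]
 [ 0.5921 -0.376   0.042 ]] [ 0.53750547 -0.3418767   0.042     ]
stop1 [ 0.50648888 -0.38340931  0.043     ]
stop2 [ 0.55287006 -0.39200689  0.043     ]
end1 [ 0.54122068 -0.11239668  0.043     ]
end2 [ 0.5921869  -0.11801245  0.043     ]
rail z [ 0.527086   -0.22231735  0.04106698]
rail z [ 0.52977105 -0.19600382  0.0390018 ]
rail z [ 0.57675638 -0.23699717  0.04122426]
rail z [ 0.58366719 -0.18317862  0.04132105]
spare z 0.041318082075248896
```

>>> servo_tool(motion=[-6,0,4,0,-16,0,14,0,-26,0,32,0.5,-34,0,56,1.5,-38,1,84,2.5,-40,1,114,3.5,-40,2,144,4.5,-40,2,174,5.5,-40,3,204,6.5,-40,3,234,7.5,-40,4,264,8.5,-40,4,294,9.5,-40,5,324,10.5,-40,5,354,11.2,-40,6,384,11.8,-40,6,410,12.2,-40,7,430,12.2,-40,7,443,12.2,-40,7,450,12.2,-40,7,452,12.2])

```text
time_s: 25.55
ee_pos: [0.5114, -0.2071, 0.1127]
eef_rot: [-2.172, 1.571, 2.403]
force: [0.9, -0.8, -0.9]
grip_width: 0.0492
```

>>> servo_tool(motion=[0,0,0,0,0,0,0,0,0,0,0,0])

```text
time_s: 25.92
ee_pos: [0.5114, -0.2069, 0.1128]
eef_rot: [1.291, 1.571, -0.418]
force: [1.0, -0.1, -1.0]
grip_width: 0.0492
```

```bash
python3 - <<'E'
from h import *
go([.5115,-.2074,.005],-7.9)
c=snap('wrist','wrist12'); snap('scene','scene12')
E
```

```text
tcp [ 0.5114 -0.2069  0.1128] shift mm [107.8    0.14   0.5 ] jaw yaw now -7.88
turn about world z -0.02206815835122633  -> tool x roll 0.02206815835122633
R [[0.0, 0.991, -0.137], [-0.0, -0.137, -0.991], [-1.0, 0.0, 0.0]] F [ 1.01 -0.13 -1.  ] t 25.925 w 0.049156810565442396
```

View pics/wrist12.png

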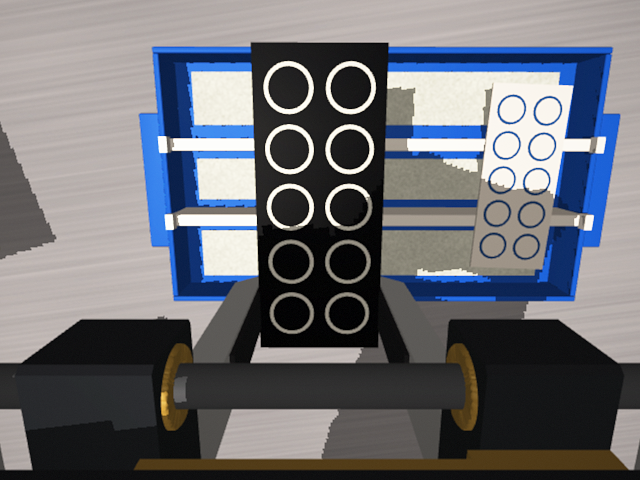

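View pics/scene12.png

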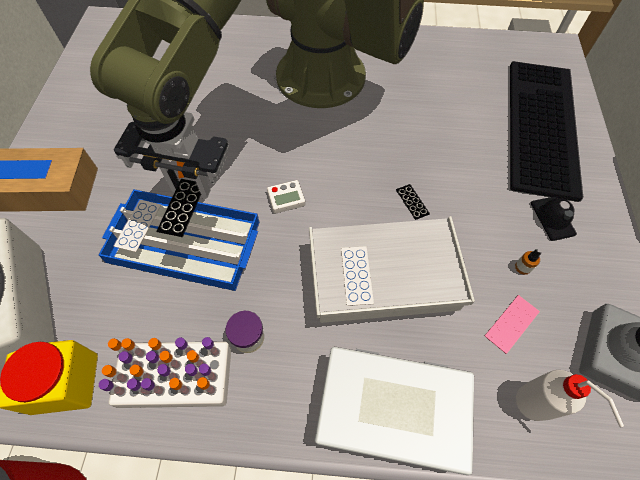

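```bash
python3 - <<'E'
from h import *
c=load('wrist12'); crop(c,'w12a',140,120,270,240,4); crop(c,'w12b',380,120,620,240,3)
E
```

```text
(no output)
```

View pics/w12a.png

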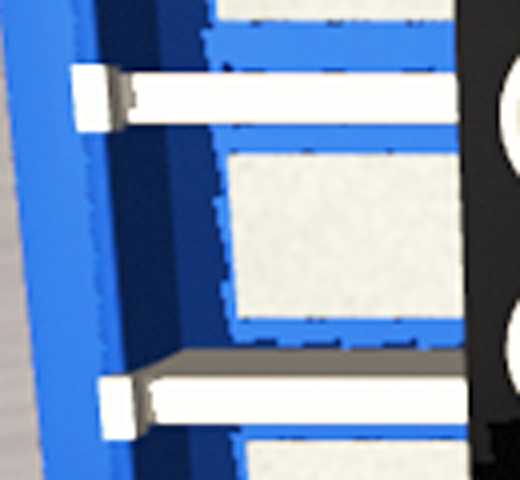

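View pics/w12b.png

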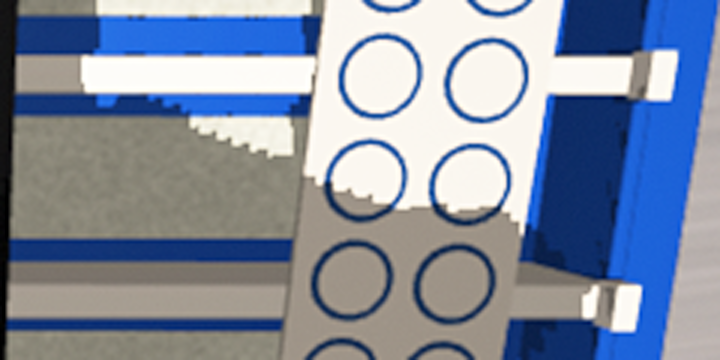

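```bash
python3 - <<'E'
from h import *
c=load('wrist12'); a=lambda x,y:px(c,*cp(x,y,140,120,4),.04); b=lambda x,y:px(c,*cp(x,y,380,120,3),.04)
B=[a(140,98),a(450,98.5),b(50,75),b(590,76)]; F=[a(160,400),a(460,401),b(20,300),b(550,301)]
B,F=np.array(B),np.array(F)
kb=np.polyfit(B[:,1],B[:,0],1);kf=np.polyfit(F[:,1],F[:,0],1)
print('yaw',-np.degrees(np.arctan([kb[0],kf[0]])),np.polyval(kb,-.2133),np.polyval(kf,-.2133))
P=np.array([px(c,261,347,.155),px(c,379,347,.155),px(c,388,42.5,.154),px(c,251,42.5,.154)]); d=P[2]+P[3]-P[0]-P[1]
print('plate',P.mean(0),np.degrees(np.arctan2(d[1],d[0])))
E
```

```text
yaw [-7.99207999 -7.90673287] 0.578009678128274 0.5280089840459153
plate [ 0.55382085 -0.21276616  0.1545    ] -7.748946061651901
```

>>> servo_tool(motion=[3,0,0,0.2,10,-0.4,0,0.2,20,-0.4,0,0.2,32,-0.4,0,0.2,44,-0.4,0,0.2,56,-0.4,0,0.2,68,-0.4,0,0.2,79,-0.4,0,0.2,88,-0.4,0,0.2,96,-0.4,0,0.2,101,-0.4,0,0.2,104,-0.4,0,0.2,105,-0.4,0,0.2,105,-0.4,0,0.2,105,-0.4,0,0.2])

```text
time_s: 27.9
ee_pos: [0.5111, -0.2072, 0.0079]
eef_rot: [1.27, 1.57, -0.442]
force: [-0.3, -0.9, -0.6]
grip_width: 0.0494
```

```bash
python3 - <<'E'
from h import *
go([.5115,-.2074,0],-7.9)
c=snap('wrist','wrist13'); c=snap('side','side13'); crop(c,'sd13',280,130,410,230,6); c=snap('scene','scene13'); crop(c,'sc13',95,170,270,300,4)
E
```

```text
tcp [ 0.5111 -0.2072  0.0079] shift mm [7.95 0.44 0.18] jaw yaw now -8.1
turn about world z 0.20059876410559774  -> tool x roll -0.20059876410559774
R [[0.0, 0.99, -0.141], [-0.0, -0.141, -0.99], [-1.0, 0.0, 0.0]] F [-0.34 -0.91 -0.62] t 27.9 w 0.049358687424781764
```

View pics/wrist13.png

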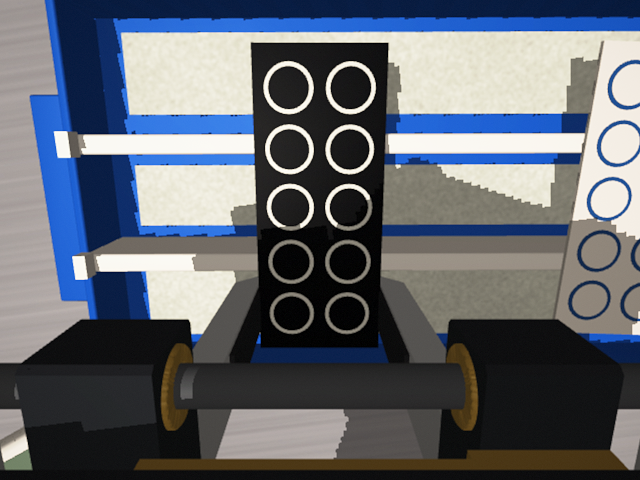

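View pics/sc13.png

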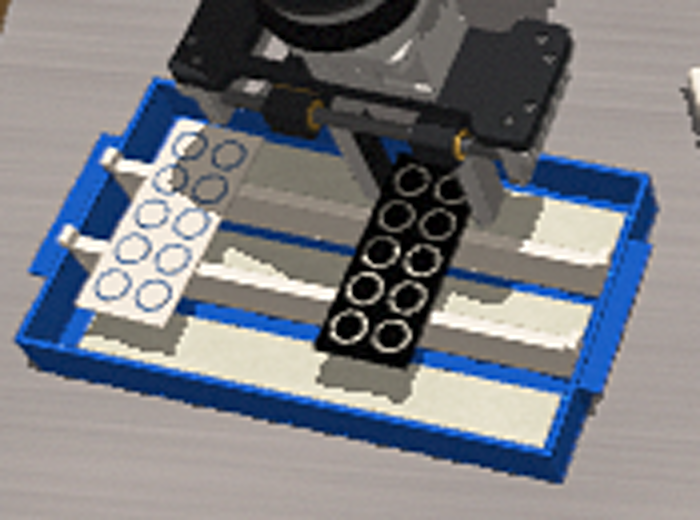

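The plate lies square over the rails, with about 7 mm still to go. Lowering, then feeling for contact.

>>> servo_tool(motion=[0.7,0,0,0,1.4,0,0,0,2.1,0,0,0,2.8,0,0,0,3.4,0,0,0,4.0,0,0,0,4.4,0,0,0,4.7,0,0,0])

```text
time_s: 29.05
ee_pos: [0.511, -0.2071, 0.003]
eef_rot: [2.258, 1.571, 0.546]
force: [-0.3, 0.7, 1.0]
grip_width: 0.0491
```

>>> servo_tool(motion=[0.3,0,0,0,0.6,0,0,0])

```text
time_s: 29.3
ee_pos: [0.511, -0.2071, 0.0024]
eef_rot: [-1.694, 1.571, 2.877]
force: [-0.1, 0.8, -0.0]
grip_width: 0.0491
```

>>> servo_tool(motion=[0.3,0,0,0])

```text
time_s: 29.42
ee_pos: [0.511, -0.2071, 0.0021]
eef_rot: [1.182, 1.571, -0.53]
force: [0.1, 0.8, 0.1]
grip_width: 0.0489
```

>>> servo_tool(motion=[0.3,0,0,0])

```text
time_s: 29.55
ee_pos: [0.511, -0.2071, 0.0018]
eef_rot: [1.714, 1.571, 0.001]
force: [-0.5, -0.2, -0.7]
grip_width: 0.0491
```

>>> servo_tool(motion=[0.25,0,0,0])

```text
time_s: 29.68
ee_pos: [0.511, -0.2071, 0.0016]
eef_rot: [0.754, 1.571, -0.958]
force: [0.7, -0.1, -0.8]
grip_width: 0.0491
```

>>> servo_tool(motion=[0.25,0,0,0])

```text
time_s: 29.8
ee_pos: [0.511, -0.2071, 0.0013]
eef_rot: [1.556, 1.571, -0.156]
force: [-0.0, 0.3, -0.9]
grip_width: 0.049
```

>>> servo_tool(motion=[0.25,0,0,0])

```text
time_s: 29.92
ee_pos: [0.511, -0.2071, 0.0011]
eef_rot: [-1.543, 1.571, 3.028]
force: [-0.4, -0.2, -0.7]
grip_width: 0.0492
```

>>> servo_tool(motion=[0.25,0,0,0])

```text
time_s: 30.05
ee_pos: [0.5109, -0.2071, 0.0008]
eef_rot: [-1.785, 1.571, 2.786]
force: [0.1, -0.3, -0.6]
grip_width: 0.0493
```

>>> servo_tool(motion=[0.25,0,0,0])

```text
time_s: 30.18
ee_pos: [0.511, -0.2071, 0.0006]
eef_rot: [-0.885, 1.571, -2.598]
force: [-0.7, -0.4, -0.0]
grip_width: 0.0489
```

```bash
python3 - <<'E'
from h import *
o=ctrl.get_obs(); print(o['force'],o['moment'],o['ee_pos'])
c=snap('wrist','wrist14')
for u,v in [(320,330),(320,235),(320,175),(320,120),(320,60),(200,141),(230,260),(450,143)]: print(u,v,np.round(np.median([px(c,u+i,v+j) for i in range(-3,4) for j in (-1,0,1) if c['z_map'][v+j,u+i]>0],0),4))
E
```

```text
[-0.73781126 -0.39089271 -0.02611151] [0.11001977 0.08291088 0.04830781] [ 0.51098572 -0.20707848  0.00057156]
320 330 [ 0.5018 -0.2059  0.0428]
320 235 [ 0.5423 -0.2117  0.0422]
320 175 [ 0.5658 -0.215   0.0423]
320 120 [ 0.586  -0.2179  0.042 ]
320 60 [ 0.6068 -0.2209  0.042 ]
200 141 [ 0.5851 -0.1707  0.0386]
230 260 [ 0.5362 -0.1733  0.0388]
450 143 [ 0.5706 -0.2665  0.0387]
```

>>> servo_tool(motion=[0.3,0,0,0])

```text
time_s: 30.35
ee_pos: [0.511, -0.2071, 0.0003]
eef_rot: [1.006, 1.571, -0.706]
force: [0.3, -0.5, -0.2]
grip_width: 0.0493
```

>>> servo_tool(motion=[0.25,0,0,0])

```text
time_s: 30.48
ee_pos: [0.511, -0.2071, 0.0]
eef_rot: [-1.959, 1.571, 2.612]
force: [-0.3, -0.7, 0.1]
grip_width: 0.0487
```

>>> servo_tool(motion=[0.2,0,0,0])

```text
time_s: 30.6
ee_pos: [0.511, -0.2071, -0.0002]
eef_rot: [-1.806, 1.571, 2.765]
force: [-1.0, -0.4, -0.9]
grip_width: 0.0489
```

>>> servo_tool(motion=[0.2,0,0,0])

```text
time_s: 30.72
ee_pos: [0.511, -0.2071, -0.0004]
eef_rot: [-2.349, 1.571, 2.222]
force: [0.9, 1.2, -0.6]
grip_width: 0.049
```

>>> servo_tool(motion=[0.2,0,0,0])

```text
time_s: 30.85
ee_pos: [0.511, -0.2071, -0.0006]
eef_rot: [-1.548, 1.571, 3.023]
force: [0.0, 0.5, -0.5]
grip_width: 0.0488
```

```bash
python3 - <<'E'
from h import *
o=ctrl.get_obs(); print(o['force'],o['moment'],o['ee_pos'])
E
```

```text
[ 0.04176704  0.47872277 -0.50105659] [ 0.09297486  0.08900083 -0.05116149] [ 0.51097348 -0.20708965 -0.00058429]
```

>>> servo_tool(motion=[0.2,0,0,0])

```text
time_s: 30.98
ee_pos: [0.511, -0.2071, -0.0007]
eef_rot: [1.144, 1.571, -0.569]
force: [-0.2, -0.6, -1.0]
grip_width: 0.0488
```

>>> servo_tool(motion=[0.2,0,0,0])

```text
time_s: 31.1
ee_pos: [0.511, -0.2071, -0.001]
eef_rot: [2.914, 1.571, 1.202]
force: [-0.2, -0.1, -0.2]
grip_width: 0.049
```

>>> servo_tool(motion=[0.2,0,0,0])

```text
time_s: 31.22
ee_pos: [0.511, -0.2071, -0.0011]
eef_rot: [0.264, 1.571, -1.448]
force: [-0.1, 0.5, -0.4]
grip_width: 0.0494
```

```bash
python3 - <<'E'
from h import *
o=ctrl.get_obs(); print(o['force'],o['moment'],o['ee_pos'])
E
```

```text
[-0.14015612  0.48160913 -0.38219476] [0.07293204 0.1058287  0.02196359] [ 0.51097994 -0.20710201 -0.00114855]
```

>>> servo_tool(motion=[0.2,0,0,0])

```text
time_s: 31.35
ee_pos: [0.511, -0.2071, -0.0013]
eef_rot: [1.073, 1.571, -0.64]
force: [1.0, 0.9, -0.3]
grip_width: 0.049
```

>>> servo_tool(motion=[0.2,0,0,0])

```text
time_s: 31.48
ee_pos: [0.511, -0.2071, -0.0015]
eef_rot: [1.146, 1.571, -0.566]
force: [-1.2, -0.1, 1.7]
grip_width: 0.0492
```

```bash
cat >> h.py <<'E'
def lev(c):
    def m(u0,u1,v0,v1): return np.round(np.median([px(c,u,v) for u in range(u0,u1,2) for v in range(v0,v1,2) if c['z_map'][v,u]>0],0),4)
    print('plate',m(300,340,320,340),m(300,340,220,240),m(270,370,50,60)); print('rails',m(150,240,138,146),m(420,540,140,146))
E
python3 - <<'E'
from h import *
o=ctrl.get_obs(); print(o['force'],o['moment'],o['ee_pos'])
lev(load('wrist14')); c=snap('wrist','wrist15'); lev(c)
E
```

```text
[-1.15713657 -0.07952234  1.65682452] [0.12664898 0.21400022 0.01927632] [ 0.51100724 -0.20710412 -0.00147549]
plate [ 0.5024 -0.2057  0.043 ] [ 0.5448 -0.2116  0.0425] [ 0.6089 -0.2206  0.0418]
rails [ 0.5853 -0.1686  0.0388] [ 0.5694 -0.2779  0.0388]
plate [ 0.5024 -0.2056  0.0408] [ 0.5449 -0.2117  0.0409] [ 0.6087 -0.2209  0.0413]
rails [ 0.5853 -0.169   0.0389] [ 0.5695 -0.2773  0.0389]
```

View pics/wrist15.png

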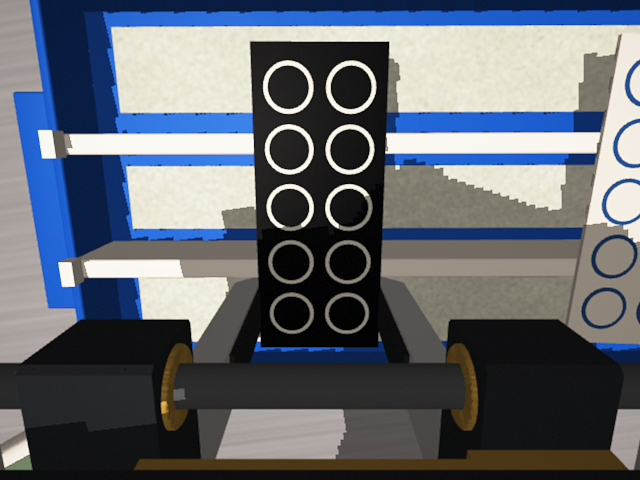

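Contact is felt (Fz 1.7 N), and the plate top reads 2 mm above the rails along its length, so it is seated on both. Opening gently, only a little.

>>> servo_tool(motion=[0,0,0,0,0,0,0,0,0,0,0,0,0,0,0,0], gripper=0.72)

```text
time_s: 32.02
ee_pos: [0.511, -0.2071, -0.0016]
eef_rot: [-1.012, 1.571, -2.724]
force: [-0.4, -0.2, 0.2]
grip_width: 0.0677
```

```bash
python3 - <<'E'
from h import *
o=ctrl.get_obs(); print(o['force'],o['moment'],o['ee_pos'])
c=snap('wrist','wrist16'); lev(c)
P=np.array([px(c,261,347,.0409),px(c,379,347,.0409),px(c,388,42.5,.0412),px(c,251,42.5,.0412)]); d=P[2]+P[3]-P[0]-P[1]
print('plate',P.mean(0),np.degrees(np.arctan2(d[1],d[0])))
E
```

```text
[-0.43732852 -0.16528214  0.21344022] [0.11311244 0.10265643 0.01695176] [ 0.51097982 -0.20708311 -0.00156912]
plate [ 0.5024 -0.2056  0.0409] [ 0.5449 -0.2118  0.0408] [ 0.6087 -0.2209  0.0408]
rails [ 0.5853 -0.1689  0.0388] [ 0.5695 -0.2771  0.0388]
plate [ 0.55324885 -0.21314993  0.04105   ] -7.97205380236598
```

View pics/wrist16.png

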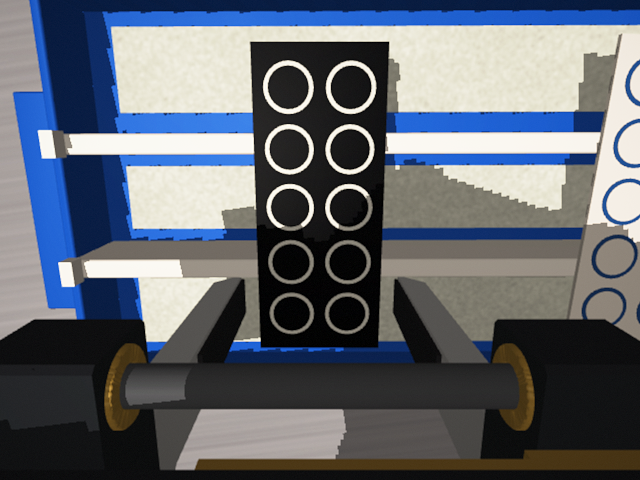

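Released cleanly: the plate is level, square (yaw −8.0° against −7.9° for the rails) and centred. Retracting straight up.

>>> servo_tool(motion=[-2,0,0,0,-8,0,0,0,-18,0,0,0,-32,0,0,0,-50,0,0,0,-70,-10,0,0,-90,-40,0,0,-110,-80,0,0,-125,-120,0,0,-130,-150,0,0,-130,-160,0,0,-130,-160,0,0,-130,-160,0,0])

```text
time_s: 33.7
ee_pos: [0.3532, -0.1847, 0.1284]
eef_rot: [-2.441, 1.571, 2.13]
force: [0.5, 0.0, 0.8]
grip_width: 0.0679
```

```bash
python3 - <<'E'
from h import *
o=ctrl.get_obs(); print(o['force'],o['ee_pos'],o['time_s'])
c=snap('scene','scene20'); crop(c,'sc20',95,180,270,300,4)
E
```

```text
[0.5058866  0.00915018 0.80280561] [ 0.35324086 -0.18470302  0.12842986] 33.7
```

View pics/sc20.png

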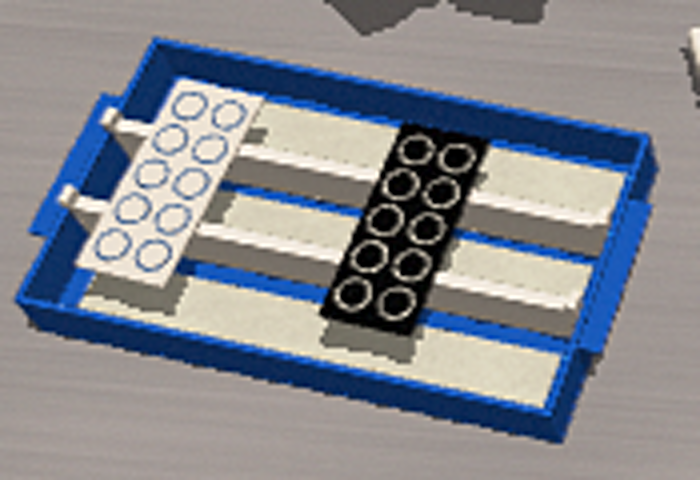

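View pics/scene20.png

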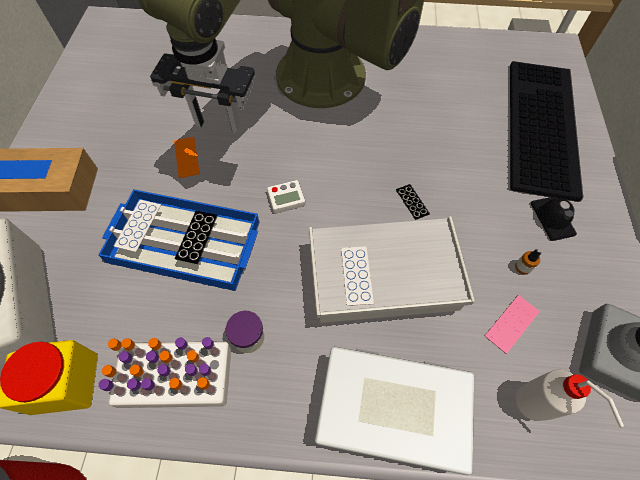

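The black plate (196,237) lies across both rails, with the spare plate (136,225), white plate (356,275) and everything else where they were. The arm is clear.

```bash
python3 - <<'E'
from h import *
c=load('scene20')
P=np.array([px(c,*cp(x,y,95,180,4),.042) for x,y in [(401,124),(492,143),(411,336),(320,315)]]); d=P[2]+P[3]-P[0]-P[1]
print(P.mean(0),np.degrees(np.arctan2(d[1],d[0])))
print(ctrl.hand_in())
E
```

```text
[ 0.55506058 -0.21189418  0.042     ] -7.990505732493428
the job is handed in; nothing more can be done
None
```

The black glass plate now lies across the tray's two white rails on the free stretch beside the spare plate, and the job is handed in at about 34 s of the 67 s allowed. I slid it out under the shut fingertip to about 40 mm overhang, gripped it by its edges, lifted it level and lowered it onto the rails by feel.

**Last checks:**
- **Squareness:** the plate's yaw is about −8.0°, against −7.9° for the rails.
- **Centring:** within about 1 to 2 mm of the middle of the rails; the wrist and scene cameras differ by about that much.
- **Height:** the plate is level, its top 2 mm above the rails as it should be. Contact force at set-down was about 1.7 N.
- **Surroundings:** in the last picture everything else looks where it was, and the arm is clear.

**What disagreed or ran close:**
- **TCP height:** the reported TCP sits about 25 mm beyond the visible fingertips, contrary to the description. I went by camera depth and force instead.
- **Pressing force:** while I was feeling for the plate on the dryer, one reading reached 7.3 N, close to the 8 N limit. I backed off at once; no reading passed 8 N, but readings come only at the end of each move. During the slide the readings ran mostly between 2 and 5 N, with a low of 0.5 N and a high of 5.4 N.

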